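Ready the sample bottles and hold the warming box open

ROBOT

A 7-joint arm with a two-finger parallel gripper is mounted at the origin on the work surface. World frame = base frame: x ahead of the robot, y to its left, z up, the work surface at z = 0. Lengths are in m, angles in rad, forces in N, time in s.
With the tool pointing down it reaches from about 0.4 to 0.875 m from the base axis. Payload 6.5 kg.
Tool frame: the origin (TCP) lies midway between the tips of the shut fingers; the grasp point (between the pads) lies ctrl.grip_depth behind it (ctrl.grip_depth is the distance from the TCP to the grasp point, in m); z points along the fingers, y is the direction in which the jaws open and shut (so a half turn about z gives the same grasp; the last joint's range is limited). The gripper opens to 85 mm and grips with 20 to 120 N. Pads are 22 mm wide; open, the fingers measure 114 mm over their backs; the gripper's body (76 mm by 85 mm) begins 54 mm behind the grasp point. The pads swing forward as they close: fully open they stand 13 mm farther back than shut.
Start: joints at [-1.393, 0.536, -0.004, 1.538, 0.003, 1.067, -0.071], TCP at [0.157, 0.631, 0.231] pointing down, gripper open.
Joint ranges: [-2.7, 2.7], [-0.37, 2.16], [-1.27, 1.26], [0.24, 2.4], [-1.31, 4.45], [0.19, 1.91], [-2.76, 2.76]. Speed limits (rad/s): [2.39, 2.39, 3.14, 3.14, 3.14, 3.14, 3.14].

INTERFACE

Orientations are given as a rotation vector (axis times angle).
In Python, from station import readout, viewer, order, ctrl gives the robot as it stands.
- The arm moves only by the tool apply_moves, never from a script. Its argument "steps" is text: rows parted by semicolons, each of 7 numbers parted by spaces: the finger opening in m, from 0 to 0.0854, then the shift along the tool's x, y, z in m, then the turn, a rotation vector about the tool's x, y, z in degrees. A call has exactly 8 rows; each row is the pose to reach, as a shift and turn from the pose commanded when the call began, along the tool's axes at that moment; what a row does not reach only later rows make up. A row lasts 1/8 s, in which the tool goes at most 62.5 mm and 10.7 degrees, less where a joint would pass 70% of its speed; a pose out of reach is approached as far as the arm can. A call with a gripper value outside its range is refused whole. The fingers move at their own pace and stop on an object; "grip_force" is the grip in N (left out, the last holds). Time passes only in rows, so rows that repeat a pose let the fingers close, or fill a call up. It gives the time, the measured TCP pose, the force and the opening at its end, in the units of the state.
- readout.sense(): the state, without advancing time (a new reading comes with each control period).
- viewer.get_image(name): name is "scene" or "top" or "wrist"; returns (picture, depth): 480x640x3 uint8, red, green, blue; 480x640 float32, m along the optical axis (not along the pixel's ray), 0 where there is no reading.
- viewer.calibration(name): a dict with "K" (3x3 intrinsics, pixels), "extrinsics" (4x4, takes a point from camera to world coordinates). Camera axes: x right, y up, looking along -z (the intrinsics and any distortion apply to the point x, -y, -z); pixel columns grow to the right and rows downward; lengths in m; the calibration is good to about 2 mm. A picture is of the moment at which its call begins: read the wrist's pose just before it. calibration takes no time and is no camera call; for the wrist camera it gives the pose at the moment of the call.
- order.job_done(): hands the job in, once; it reports no verdict.
The state is a dict: "clock": time; "joint_positions": joint angles; "qvel": joint speeds; "joint_torque": joint torques, N m; "tcp_pos": TCP position; "tool_rot": TCP orientation; "ft_force": force on the tool from outside, world axes, zero at the start; "torque": the same for the moment, N m; "opening": finger opening in m.
Only numpy, scipy, OpenCV 4.12 (cv2) and the standard library are available. Lean on these libraries where they do the work, as an engineer would, in place of code of your own. Each camera call takes 0.05 s, during which the arm holds its last target.

TASK

One of the sample bottles queued in the long narrow tray has fallen over: stand it upright again on the tray, in line between its neighbours, and leave it standing there. Then lift the steel lid of the warming box by its bar handle to 60 degrees from shut and keep holding it there so that the bottles can be loaded: the lid drops shut if let go, so the program finishes with the gripper still holding the handle, the lid still. Do not tip or shove the other bottles or the things lying about.

Things in the scene. Friction and masses are not known exactly. Their poses are not given: they have to be found in the camera images.
- lid (a joint): Angle of the warming box's lid in rad: 0 shut, growing as its front edge rises; 60 degrees is 1.047. The hinge stops it at 1.4 (80 degrees), so it always falls shut by its weight (0.55 to 0.9 kg with handle; 2.5 to 4 N at the handle when shut, half that at 60 degrees; hardly any hinge friction).
- lid_handle (a point): Lid handle: a smooth round black bar 12 mm thick, 150 mm long, on two steel arms (8 mm wide, 66 mm either side of the middle) sticking out of the lid's front edge in the lid's plane. Origin: middle of the bar's axis; y along the bar; x towards the hinge, turning with the lid. Axis 40 mm from the lid's edge (34 mm gap), 134 mm above the table when shut. It can turn between gripper pads.
- lid_hinge (a point): Middle of the lid's hinge line, at the far upper edge of the case, 126 mm above the table; axes as bath, so the hinge line runs along y. Seen from here the shut handle bar lies 235 mm along -x and 8 mm up.
- bath: The warming box, fixed: white sheet-steel case 210 mm deep (x), 320 wide (y), 125 high, a well under a 246 mm wide steel lid, and a grey control section 80 mm wide at its -y end. Origin under the middle of the case; z up, x from front to hinge side (away from the robot). Lid's middle 40 mm to +y of the origin. It may stand left or right of the tray.
- tray: Long narrow aluminium tray, fixed, in which bottles stand in single file: 390 mm long (x, away from the robot), 100 mm wide (y), floor 3 mm thick, rim 3 mm thick and 10 mm above the table. Origin under its middle, z up.
- bottle_down: The fallen bottle: white plastic, grey screw cap, 95 mm tall; body 44 x 44 mm square up to 62 mm from the base, neck 27 mm thick to 73 mm, cap 31 mm in diameter from 73 to 95 mm. Origin: centre of its base, z from base to cap. It starts lying roughly along the tray, on a flat side, base towards the robot, cap away. 80 to 155 g, balance point 35 mm up.
- bottle_near: Standing bottle of the same size and shape, next to the fallen one's base, on the robot's side. Origin at the centre of its base, z up.
- bottle_end: Standing bottle of the same size and shape, behind bottle_near, nearest the robot. Origin at the centre of its base, z up.
- bottle_far: Standing bottle of the same size and shape beyond the fallen one's cap. Origin at the centre of its base, z up.
- wrench: a bystander that stays where it is; steel wrench 150 mm long lying on top of the control section, origin under its middle, x along it.
- beaker: a bystander that stays where it is; open glass beaker, 56 mm wide, 70 mm tall, beside the tray, origin at the middle of its underside.
- flange: a bystander that stays where it is; round steel flange 68 mm wide, 26 mm high, beside the tray, origin at the middle of its underside.
- tee: a bystander that stays where it is; brass pipe tee about 60 mm long, 24 mm high, in front of the warming box's control section, origin under its middle.
- spare_cap: a bystander that stays where it is; loose grey bottle cap 31 mm wide, 20 mm high, in front of the warming box's other end, origin at the middle of its underside.
- screwdriver: a bystander that stays where it is; screwdriver 150 mm long lying beside the tray, origin under its middle.

How it is judged:
On the way, in this order (a step that is already met when the one before it is completed fails the run):
1. the fallen bottle stands upright, let go and at rest, on the tray between its neighbours (angle between bottle_down's own z axis and vertical below 0.1 rad and z of bottle_down in the frame of tray below 0.012 m and y of bottle_down in the frame of tray between -0.028 and 0.028 m and x of bottle_down in the frame of tray between -0.09 and 0.12 m and contact force between bottle_down and the fingers below 0.1 N and contact force between bottle_down and the arm below 0.1 N and linear speed of bottle_down below 0.02 m/s and angular speed of bottle_down below 0.2 rad/s), for 0.3 s.
2. the lid is raised to 60 degrees, within 8, the fingers on its handle (value of joint lid between 0.907571 and 1.18682 rad and contact force between lid and the fingers above 0.5 N), for 0.3 s.
At the end, for the whole second after the job is handed in: Lid still, at 60 +-8 degrees, fingers bearing on its handle. Fallen bottle upright (0.1 rad), untouched and at rest on the tray floor, within 28 mm of its centre line, 90 mm nearer to 120 mm farther than its middle. Other bottles upright; they and all bystanders moved under 30 mm (all of step 1 and all of step 2 and angle between each of bottle_near, bottle_end, bottle_far's own z axis and vertical below 0.1 rad and distance of each of bottle_near, bottle_end, bottle_far, wrench, beaker, flange, tee, spare_cap, screwdriver from where it was at the start of the episode below 0.03 m and velocity of joint lid between -0.05 and 0.05 rad/s); the arm keeps its last pose, push and grip.
It fails at once if another bottle is tipped (more than 0.4 rad) or a bystander shoved more than 50 mm (angle between any of bottle_near, bottle_end, bottle_far's own z axis and vertical above 0.4 rad or distance of any of wrench, beaker, flange, tee, spare_cap, screwdriver from where it was at the start of the episode above 0.05 m).
It also fails if it takes over 61 s, if anything falls off the work surface, if the arm or the gripper's body presses on something with over 40 N, if the wrist force passes 120 N, or if a joint passes its speed limit or range.

## Working session

There is one attempt and no reset: what is moved stays moved. The work goes in short steps, Python scripts to look and compute and a tool call to move; the robot and the scene stay as the last step left them, time stands still between calls to the robot, and variables do not carry over. Pictures are saved under pics/ and viewed, and the job is handed in when it is done.

Besides the shell and the picture viewer there is one more tool, called after "Request:" as name(argument=value, ...) on one line, values as JSON. apply_moves: Moves the arm, as the interface text tells. Its arguments: {"type":"object","properties":{"steps":{"type":"string"},"grip_force":{"type":"number"}},"required":["steps"]}

```bash
ls; mkdir -p pics; python3 - <<'E'
from station import readout, viewer, order, ctrl
import cv2, numpy as np
s=readout.sense()
for k,v in s.items(): print(k,np.round(v,4))
print(ctrl.grip_depth)
np.set_printoptions(precision=4,suppress=True)
for n in("scene","top","wrist"):
    p,d=viewer.get_image(n); c=viewer.calibration(n)
    cv2.imwrite(f"pics/{n}0.png",p[:,:,::-1]); np.savez(f"{n}0.npz",p=p,d=d,K=c["K"],E=c["extrinsics"])
    print(n,c)
E
```

```text
pics
clock 0.0
joint_positions [-1.3932  0.5372 -0.0045  1.5389  0.0026  1.0673 -0.0712]
qvel [ 0.0011 -0.0002 -0.0006 -0.0008 -0.0009 -0.0015  0.0007]
joint_torque [ 2.00000e-04 -5.83405e+01  1.04890e+00 -2.59107e+01  1.24000e-02
  9.60000e-03  0.00000e+00]
tcp_pos [0.1567 0.6302 0.2304]
tool_rot [-3.8190e-01 -3.1182e+00  2.8000e-03]
ft_force [ 0.1617 -0.2361 -0.7373]
torque [-0.0103  0.0108 -0.0288]
opening 0.0855
0.0187
scene {'K': array([[553.9899,   0.    , 309.122 ],
       [  0.    , 553.9899, 247.9441],
       [  0.    ,   0.    ,   1.    ]]), 'extrinsics': array([[-0.9914,  0.0961, -0.0893,  0.4275],
       [-0.1311, -0.7093,  0.6926,  0.856 ],
       [ 0.0032,  0.6984,  0.7157,  0.998 ],
       [ 0.    ,  0.    ,  0.    ,  1.    ]])}
top {'K': array([[541.05  ,   0.    , 322.3253],
       [  0.    , 541.05  , 233.8839],
       [  0.    ,   0.    ,   1.    ]]), 'extrinsics': array([[-0.0415,  0.9752, -0.2174,  0.3122],
       [-0.9991, -0.0392,  0.0149,  0.0037],
       [ 0.006 ,  0.2179,  0.976 ,  1.2238],
       [ 0.    ,  0.    ,  0.    ,  1.    ]])}
wrist {'K': array([[362.1586,   0.    , 318.4737],
       [  0.    , 362.1586, 236.8929],
       [  0.    ,   0.    ,   1.    ]]), 'extrinsics': array([[ 0.2411, -0.9169, -0.318 ,  0.0748],
       [ 0.9705,  0.2272,  0.0805,  0.6509],
       [-0.0015, -0.3281,  0.9447,  0.3719],
       [ 0.    ,  0.    ,  0.    ,  1.    ]])}
```

View pics/scene0.png

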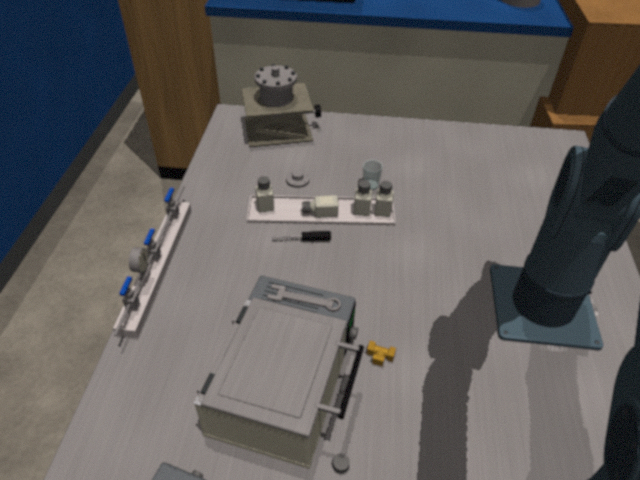

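View pics/top0.png

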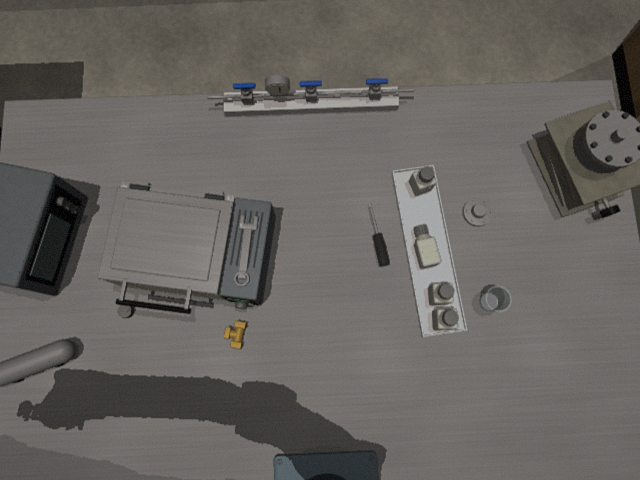

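The top view shows the tray at the right: standing bottles at (423,180), (442,292) and (446,318), and the fallen bottle with its cap at (421,231) and body at (428,252). The bath is at the left with its handle bar at about (153,307).

```bash
cat > h.py <<'E'
import numpy as np, cv2
from scipy.spatial.transform import Rotation as R
np.set_printoptions(precision=4,suppress=True)
def load(n): z=np.load(n+".npz"); return z["p"],z["d"],z["K"],z["E"]
def cloud(d,K,E):
    v,u=np.mgrid[0:d.shape[0],0:d.shape[1]]
    P=np.stack([(u-K[0,2])/K[0,0]*d,-(v-K[1,2])/K[1,1]*d,-d],-1)
    return P@E[:3,:3].T+E[:3,3]
def ray(u,v,K,E,z):
    r=E[:3,:3]@np.array([(u-K[0,2])/K[0,0],-(v-K[1,2])/K[1,1],-1.]); o=E[:3,3]
    return o+r*(z-o[2])/r[2]
def proj(P,K,E):
    q=E[:3,:3].T@(np.asarray(P)-E[:3,3]); return K[0,2]-K[0,0]*q[0]/q[2],K[1,2]+K[1,1]*q[1]/q[2]
E
python3 - <<'E'
from h import *
for n in("scene0","top0"):
    p,d,K,E=load(n); C=cloud(d,K,E)
    hsv=cv2.cvtColor(p,cv2.COLOR_RGB2HSV)
    print(n)
    if n=="top0":
        pts={'cap_far':(427,173),'cap_near':(445,288),'cap_end':(450,313),'down_body':(428,252),'down_cap':(421,231),'trayfloor':(415,205),'table':(330,150),'lid':(170,240),'bar':(153,307),'hingeL':(140,187),'hingeR':(215,196),'ctrl':(262,220)}
        for k,(u,v) in pts.items(): print(k,C[v,u])
c=[]
p,d,K,E=load("top0")
cv2.imwrite("pics/top_tray.png",cv2.resize(p[155:345,380:520],None,fx=3.1,fy=3.1,interpolation=cv2.INTER_CUBIC)[:,:,::-1])
cv2.imwrite("pics/top_bath.png",cv2.resize(p[170:355,85:290],None,fx=3.2,fy=3.2,interpolation=cv2.INTER_CUBIC)[:,:,::-1])
E
```

```text
scene0
top0
cap_far [ 0.6901 -0.2481  0.0984]
cap_near [ 0.437  -0.2646  0.0987]
cap_end [ 0.3849 -0.2701  0.099 ]
down_body [ 0.5239 -0.2465  0.0469]
down_cap [ 0.5735 -0.2361  0.041 ]
trayfloor [ 0.644  -0.2343  0.0055]
table [ 0.79   -0.042   0.0008]
lid [0.5515 0.2964 0.1484]
bar [0.4182 0.3293 0.1415]
hingeL [0.6723 0.3665 0.1307]
hingeR [0.6453 0.2082 0.1339]
ctrl [0.5933 0.1123 0.1192]
```

View pics/top_tray.png

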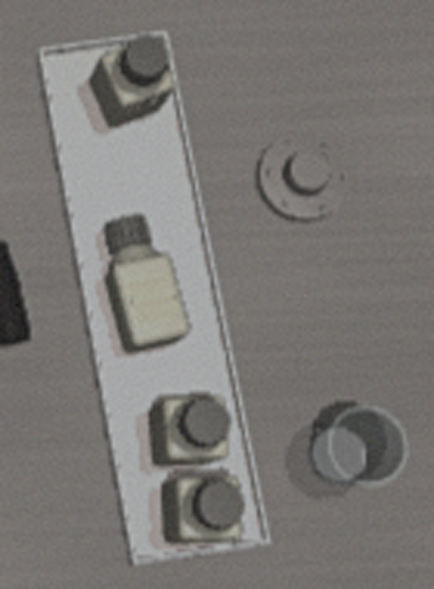

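View pics/top_bath.png

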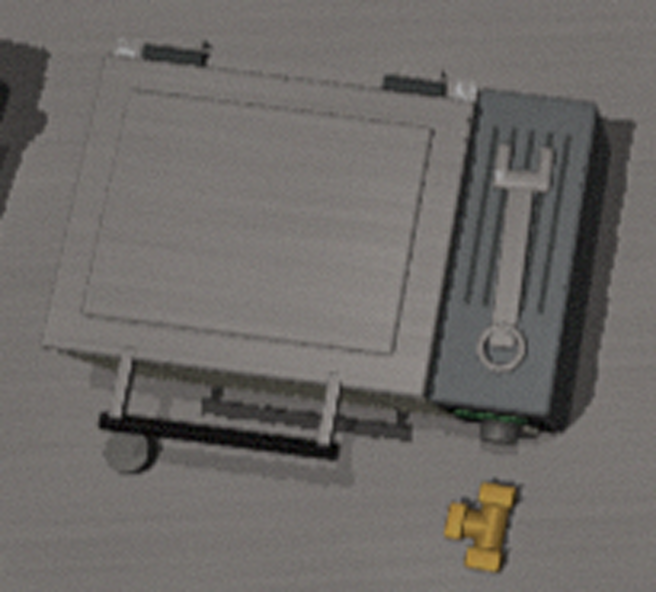

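```bash
python3 - <<'E'
from h import *
p,d,K,E=load("top0"); C=cloud(d,K,E)
f=lambda x,y,z:ray(380+x/3.1-.34,155+y/3.1-.34,K,E,z)
T=np.array([f(40,48,.01),f(168,32,.01),f(270,545,.01),f(132,565,.01)])
print("tray corners",T, T.mean(0))
print(np.linalg.norm(T[0]-T[3]),np.linalg.norm(T[0]-T[1]), np.linalg.norm(T[2]-T[3]))
ax=(T[0]+T[1]-T[2]-T[3]); ang=np.arctan2(ax[1],ax[0]); print("tray yaw",ang)
o=T.mean(0);o[2]=0
Rz=R.from_euler('z',ang).as_matrix()
# tall points in the tray cloud by region
def tl(P): return (P-o)@Rz
Q=tl(C); m=(abs(Q[...,0])<.2)&(abs(Q[...,1])<.05)&(d>0)
for nm,zl,zh,x0,x1 in(("caps",.09,.11,-.2,.2),("fallen",.025,.06,-.09,.11)):
    mm=m&(Q[...,2]>zl)&(Q[...,2]<zh)&(Q[...,0]>x0)&(Q[...,0]<x1)
    n,l,st,ce=cv2.connectedComponentsWithStats(mm.astype(np.uint8))
    for i in range(1,n):
        if st[i,4]<15: continue
        q=Q[l==i]; 
        print(nm,st[i],"tray med",np.median(q,0),q.min(0),q.max(0),"world",np.median(C[l==i],0))
        if nm=="fallen":
            hull=cv2.minAreaRect((q[q[:,2]>.04][:,:2]*1000).astype(np.float32)); print(hull)
# bath
g=lambda x,y,z:ray(85+x/3.2-.34,170+y/3.2-.34,K,E,z)
a,b=g(100,421,.134),g(338,453,.134); print("bar",a,b,np.linalg.norm(a-b),(a+b)/2,"dir",np.arctan2(*(a-b)[:2][::-1]))
lid=[g(107,58,.13),g(472,103,.13),g(430,398,.13),g(44,345,.13)]
print(np.array(lid)); print(np.linalg.norm(lid[0]-lid[1]),np.linalg.norm(lid[2]-lid[3]),np.linalg.norm(lid[0]-lid[3]))
e=lid[0]-lid[1]; print("yaw y",np.arctan2(e[1],e[0])); e=lid[3]-lid[2];print(np.arctan2(e[1],e[0]))
for n,(x,y) in dict(cap=(130,453),tee=(485,530)).items(): print(n,g(x,y,.02))
# bar cloud
m=(p.max(2)<45)&(abs(C[...,2]-.14)<.012)&(C[...,1]>.2)&(C[...,0]<.48)
q=C[m]; print(len(q),np.median(q,0)); c,s=cv2.minAreaRect((q[:,:2]*1000).astype(np.float32))[:2]; print(cv2.minAreaRect((q[:,:2]*1000).astype(np.float32)))
E
```

```text
tray corners [[ 0.7301 -0.1871  0.01  ]
 [ 0.7391 -0.2858  0.01  ]
 [ 0.3509 -0.3253  0.01  ]
 [ 0.3409 -0.2256  0.01  ]] [ 0.5403 -0.256   0.01  ]
0.3910957069920203 0.0991319063312226 0.10023053868855832
tray yaw 0.09994825683757795
caps [420 166  15  15 171] tray med [ 0.1509 -0.0067  0.0986] [ 0.1368 -0.023   0.0903] [0.1664 0.0086 0.1072] world [ 0.6909 -0.2474  0.0986]
caps [438 283  17  16 187] tray med [-0.109  -0.0003  0.0988] [-0.1247 -0.0174  0.0908] [-0.0938  0.0156  0.1038] world [ 0.4321 -0.267   0.0988]
caps [443 310  16  16 192] tray med [-0.1642  0.0017  0.099 ] [-0.1802 -0.0149  0.0913] [-0.1489  0.0165  0.1069] world [ 0.3767 -0.2707  0.099 ]
fallen [414 224  28  44 793] tray med [-0.004   0.0131  0.0465] [-0.0446 -0.0152  0.0253] [0.0513 0.0332 0.0542] world [ 0.535  -0.2426  0.0465]
((3.7037200927734375, 10.058233261108398), (94.15463256835938, 45.148719787597656), 4.674078941345215)
bar [0.4335 0.406  0.134 ] [0.4075 0.2571 0.134 ] 0.1511546816161864 [0.4205 0.3315 0.134 ] dir 1.3977498524384304
[[0.6726 0.4127 0.13  ]
 [0.6323 0.173  0.13  ]
 [0.4399 0.2005 0.13  ]
 [0.4836 0.4448 0.13  ]]
0.24305223604735374 0.24821978138421857 0.19172641889876388
yaw y 1.4041044419653033
1.3941060139453065
cap [0.4233 0.4265 0.02  ]
tee [0.361  0.1828 0.02  ]
430 [0.4225 0.3396 0.1398]
((441.3781433105469, 397.4052734375), (391.921630859375, 57.581539154052734), 86.41995239257812)
```

```bash
cat >> h.py <<'E'
def tool(yaw,lean,head=None):
    """tool x heading yaw (deg) when pointing down, then leaned by rotating about tool y: lean>0 = hand leans towards tool-x side (points back)"""
    y=np.radians(yaw); X=np.array([np.cos(y),np.sin(y),0]); Z=np.array([0,0,-1.]); Y=np.cross(Z,X)
    M=np.stack([X,Y,Z],1)
    return M@R.from_euler('y',-lean,degrees=True).as_matrix()
def rel(s,pos,M):
    R0=R.from_rotvec(s["tool_rot"]).as_matrix()
    return R0.T@(np.asarray(pos)-s["tcp_pos"]), np.degrees(R.from_matrix(R0.T@M).as_rotvec())
def show(op,s,pos,M):
    a,b=rel(s,pos,M); print(op,*np.round(a,4),*np.round(b,2))
def log(s):
    import json; open("log.jsonl","a").write(json.dumps({k:np.asarray(s[k]).tolist() for k in("joint_positions","tcp_pos","tool_rot")})+"\n")
E
python3 - <<'E'
from h import *
from station import readout
s=readout.sense(); log(s)
M0=R.from_rotvec(s["tool_rot"]).as_matrix(); print(M0)
print(tool(10,20)[:,2],tool(10,20)[:,1])
for i in range(1,17):
    f=i/16
    yaw=np.degrees(np.arctan2(M0[1,0],M0[0,0])); y=yaw+(10.4-yaw)*min(1,i/15)
    # path: quadratic bezier via (.55,.35)
    A=s["tcp_pos"];B=np.array([.62,.3,.26]);C=np.array([.515,-.245,.25])
    P=(1-f)**2*A+2*f*(1-f)*B+f*f*C
    show(.085,s,P,tool(y,0))
E
```

```text
[[-0.9705  0.2413 -0.0002]
 [ 0.2413  0.9705 -0.0013]
 [-0.0001 -0.0013 -1.    ]]
[-0.3368 -0.0594 -0.9397] [ 0.1736 -0.9848  0.    ]
0.085 -0.0642 -0.0275 -0.0035 -0.08 0.01 10.38
0.085 -0.1245 -0.0576 -0.0066 -0.07 0.02 20.75
0.085 -0.1809 -0.0905 -0.0095 -0.07 0.03 31.13
0.085 -0.2334 -0.126 -0.012 -0.07 0.03 41.5
0.085 -0.282 -0.1643 -0.0143 -0.07 0.04 51.88
0.085 -0.3267 -0.2052 -0.0162 -0.07 0.05 62.26
0.085 -0.3674 -0.2488 -0.0178 -0.06 0.05 72.63
0.085 -0.4043 -0.2952 -0.0191 -0.06 0.06 83.01
0.085 -0.4373 -0.3442 -0.0201 -0.05 0.07 93.38
0.085 -0.4664 -0.396 -0.0208 -0.05 0.07 103.76
0.085 -0.4915 -0.4504 -0.0211 -0.04 0.08 114.13
0.085 -0.5128 -0.5075 -0.0212 -0.04 0.09 124.51
0.085 -0.5302 -0.5674 -0.0209 -0.03 0.09 134.89
0.085 -0.5436 -0.6299 -0.0204 -0.02 0.1 145.26
0.085 -0.5532 -0.6951 -0.0195 -0.01 0.11 155.64
0.085 -0.5588 -0.7631 -0.0183 -0.01 0.11 155.64
```

Request:
apply_moves(steps="0.06 -0.055 -0.025 -0.004 0 0 10; 0.06 -0.11 -0.05 -0.007 0 0 20; 0.06 -0.165 -0.08 -0.01 0 0 30; 0.06 -0.215 -0.112 -0.012 0 0 40; 0.06 -0.265 -0.15 -0.014 0 0 50; 0.06 -0.31 -0.19 -0.016 0 0 60; 0.06 -0.35 -0.23 -0.018 0 0 70; 0.06 -0.39 -0.275 -0.019 0 0 80")

```text
clock: 1.15
tcp_pos: [0.4697, 0.2683, 0.2504]
tool_rot: [-2.303, -2.137, -0.001]
ft_force: [0.4, 0.4, -0.3]
opening: 0.0601
```

```bash
python3 - <<'E'
from h import *
from station import readout
s=readout.sense(); log(s)
print(s["joint_positions"],s["tcp_pos"],s["tool_rot"],s["qvel"])
M0=R.from_rotvec(s["tool_rot"]).as_matrix(); print(M0)
yaw=np.degrees(np.arctan2(M0[1,0],M0[0,0]));print(yaw)
A=s["tcp_pos"];B=np.array([.56,0,.25]);C=np.array([.515,-.245,.22])
for i in range(1,9):
    f=i/8; P=(1-f)**2*A+2*f*(1-f)*B+f*f*C
    show(.06,s,P,tool(yaw+(10.4-yaw)*f,0))
E
```

```text
[-0.9409  0.3449  0.4265  1.8296 -0.167   1.0019 -0.5208] [0.4697 0.2683 0.2504] [-2.3026 -2.1371 -0.0007] [ 0.4998 -0.0434  0.4673  0.1221 -0.1515 -0.0114 -0.3574]
[[ 0.0744  0.9972  0.0002]
 [ 0.9972 -0.0744  0.0004]
 [ 0.0004  0.0002 -1.    ]]
85.73076642360449
0.06 -0.065 0.0254 0.0005 0.01 -0.02 9.42
0.06 -0.1296 0.0465 0.002 0.01 -0.02 18.83
0.06 -0.1938 0.0633 0.0044 0.01 -0.02 28.25
0.06 -0.2576 0.0758 0.0077 0.01 -0.03 37.67
0.06 -0.3209 0.0841 0.0119 0.0 -0.03 47.08
0.06 -0.3839 0.0881 0.0171 0.0 -0.03 56.5
0.06 -0.4464 0.0879 0.0232 -0.0 -0.03 65.91
0.06 -0.5086 0.0834 0.0302 -0.0 -0.03 75.33
```

Request:
apply_moves(steps="0.06 -0.06 0.02 0.001 0 0 9.5; 0.06 -0.12 0.04 0.002 0 0 19; 0.06 -0.18 0.057 0.004 0 0 28.5; 0.06 -0.24 0.07 0.008 0 0 38; 0.06 -0.3 0.08 0.012 0 0 47.5; 0.06 -0.36 0.085 0.017 0 0 57; 0.06 -0.42 0.087 0.022 0 0 66.5; 0.06 -0.48 0.086 0.03 0 0 75.5")

```text
clock: 2.15
tcp_pos: [0.5217, -0.2166, 0.2202]
tool_rot: [3.129, 0.282, 0.001]
ft_force: [1.8, -0.2, -0.1]
opening: 0.06
```

```bash
python3 - <<'E'
from h import *
from station import readout,viewer
s=readout.sense(); log(s)
print(s["joint_positions"],s["tcp_pos"],s["tool_rot"])
p,d=viewer.get_image("wrist");c=viewer.calibration("wrist"); cv2.imwrite("pics/w1.png",p[:,:,::-1]); np.savez("w1.npz",p=p,d=d,K=c["K"],E=c["extrinsics"])
E
```

```text
[-0.2781  0.5105  0.8078  1.8142 -0.4329  1.0021 -0.6861] [ 0.5217 -0.2166  0.2202] [3.1289 0.2815 0.0012]
```

View pics/w1.png

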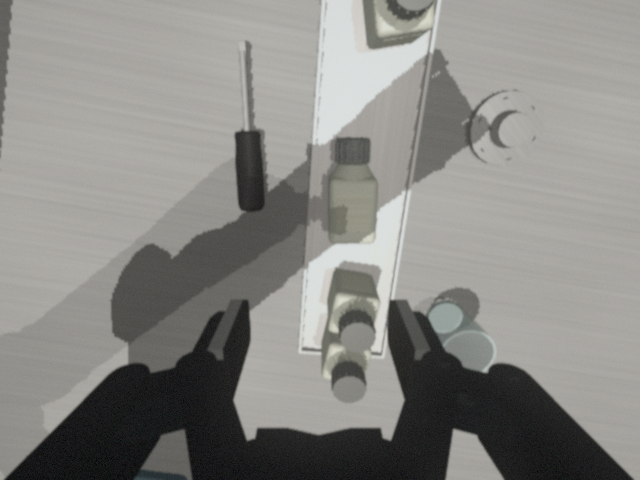

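The wrist view shows the fallen bottle aligned with the image vertical: base edge at about (352,242), cap end at (351,138), and body sides at x = 328 and 376. The screwdriver is at (250,170), clear of the tray.

```bash
python3 - <<'E'
from h import *
from station import readout
p,d,K,E=load("w1"); 
o=np.array([.5403,-.256,0]); Rz=R.from_euler('z',.1).as_matrix()
pts=[ray(*q,K,E,z) for *q,z in((328,240,.047),(375,242,.047),(333,190,.047),(377,190,.047),(351,138,.028),(352,242,.047))]
for P in pts: print(P,(P-o)@Rz)
b=(pts[0]+pts[1])/2; c=pts[4]; print(np.degrees(np.arctan2(*(c-b)[:2][::-1])),np.linalg.norm((c-b)[:2]))
C=cloud(d,K,E); Q=(C-o)@Rz
m=(d>0)&(Q[...,2]>.025)&(Q[...,2]<.06)&(abs(Q[...,0])<.08)&(abs(Q[...,1])<.045)
q=C[m]; print(cv2.minAreaRect((q[q[:,2]>.04][:,:2]*1000).astype(np.float32)))
s=readout.sense(); print(s["clock"],s["tcp_pos"])
E
```

```text
[ 0.4925 -0.2406  0.047 ] [-0.046   0.0201  0.047 ]
[ 0.4975 -0.2838  0.047 ] [-0.0453 -0.0234  0.047 ]
[ 0.5392 -0.2369  0.047 ] [0.0008 0.0191 0.047 ]
[ 0.5455 -0.2751  0.047 ] [ 0.0032 -0.0196  0.047 ]
[ 0.5842 -0.246   0.028 ] [0.0447 0.0056 0.028 ]
[ 0.4941 -0.2628  0.047 ] [-0.0466 -0.0022  0.047 ]
10.284552173014013 0.09066921781355286
((536.083251953125, -256.1358642578125), (88.24082946777344, 43.568153381347656), 9.82379150390625)
2.2 [ 0.5182 -0.2262  0.2201]
```

```bash
cat > q.py <<'E'
from h import *
from station import readout
def go(G,yaw,lean,op,gd=.0187):
    s=readout.sense(); M=tool(yaw,lean); show(op,s,np.array(G)+gd*M[:,2],M)
E
python3 - <<'E'
from q import *
go((.540,-.2455,.12),10.3,20,.06)
E
```

```text
0.06 0.0122 0.0219 0.1178 0.2 -19.9 -1.0
```

Request:
apply_moves(steps="0.06 0.004 0.006 0.03 0 -5 -0.3; 0.06 0.007 0.012 0.06 0 -10 -0.6; 0.06 0.01 0.018 0.09 0 -15 -0.8; 0.06 0.012 0.022 0.115 0 -20 -1; 0.06 0.012 0.022 0.115 0 -20 -1; 0.06 0.012 0.022 0.115 0 -20 -1; 0.06 0.012 0.022 0.115 0 -20 -1; 0.06 0.012 0.022 0.115 0 -20 -1")

```text
clock: 3.2
tcp_pos: [0.5376, -0.2347, 0.1066]
tool_rot: [3.048, 0.307, -0.534]
ft_force: [-0.5, 0.1, -0.6]
opening: 0.0602
```

```bash
python3 - <<'E'
from q import *
from station import viewer
s=readout.sense(); log(s)
print(s["joint_positions"],s["tcp_pos"],s["qvel"])
p,d=viewer.get_image("wrist");c=viewer.calibration("wrist"); cv2.imwrite("pics/w2.png",p[:,:,::-1]); np.savez("w2.npz",p=p,d=d,K=c["K"],E=c["extrinsics"])
go((.540,-.2455,.12),10.3,20,.06)
K,E=c["K"],c["extrinsics"]; C=cloud(d,K,E);o=np.array([.5403,-.256,0]); Rz=R.from_euler('z',.1).as_matrix(); Q=(C-o)@Rz
m=(d>0)&(Q[...,2]>.04)&(Q[...,2]<.055)&(abs(Q[...,0])<.08)&(abs(Q[...,1])<.045)
q=C[m]; print(cv2.minAreaRect((q[:,:2]*1000).astype(np.float32)),np.median(q,0))
E
```

```text
[-0.209   0.8937  0.7482  1.5648 -0.3959  1.1892 -0.7521] [ 0.5376 -0.2347  0.1066] [ 0.001   0.009  -0.0069 -0.0028  0.0001  0.0006 -0.0003]
0.06 -0.0045 0.0111 0.0058 0.25 -0.11 1.17
((542.1874389648438, -244.42462158203125), (93.18010711669922, 43.98381042480469), 10.561003684997559) [ 0.5338 -0.2455  0.0452]
```

View pics/w2.png

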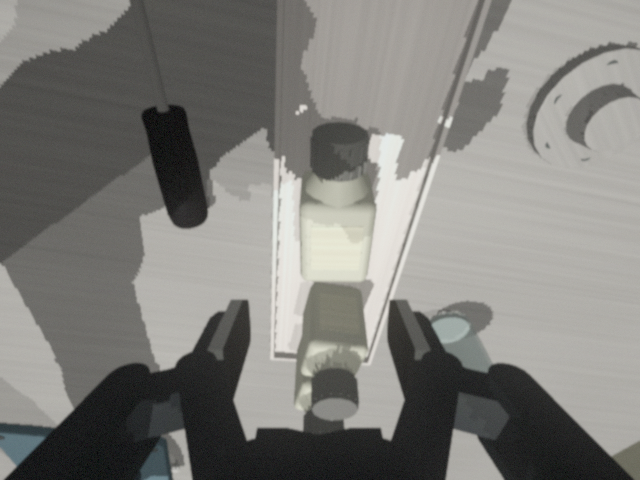

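```bash
python3 - <<'E'
from q import *
go((.540,-.245,.07),10.3,20,.06)
go((.540,-.245,.034),10.3,20,.06)
E
```

```text
0.06 0.0126 0.0107 0.0528 0.25 -0.11 1.17
0.06 0.0249 0.0108 0.0866 0.25 -0.11 1.17
```

Request:
apply_moves(steps="0.06 0.004 0.011 0.03 0 0 1.2; 0.06 0.012 0.011 0.052 0 0 1.2; 0.06 0.019 0.011 0.07 0 0 1.2; 0.06 0.025 0.011 0.086 0 0 1.2; 0.06 0.025 0.011 0.086 0 0 1.2; 0.06 0.025 0.011 0.086 0 0 1.2; 0.04 0.025 0.011 0.086 0 0 1.2; 0.04 0.025 0.011 0.086 0 0 1.2", grip_force=40)

```text
clock: 4.25
tcp_pos: [0.5346, -0.2465, 0.0168]
tool_rot: [3.047, 0.276, -0.534]
ft_force: [0.3, -0.5, 3.7]
opening: 0.0438
```

```bash
python3 - <<'E'
from q import *
from station import viewer
s=readout.sense(); log(s)
print(s["joint_positions"],s["tcp_pos"],s["opening"],s["ft_force"])
p,d=viewer.get_image("wrist");cv2.imwrite("pics/w3.png",p[:,:,::-1])
p,d=viewer.get_image("scene");cv2.imwrite("pics/s3.png",cv2.resize(p[130:280,200:450],None,fx=3,fy=3)[:,:,::-1])
go((.540,-.245,.034),10.3,20,.06)
E
```

```text
[-0.1604  1.0173  0.6916  1.5712 -0.4587  1.063  -0.7441] [ 0.5346 -0.2465  0.0168] 0.043754340541152605 [ 0.2847 -0.4522  3.6515]
0.06 -0.0006 -0.0004 0.0007 0.3 -0.09 -0.0
```

View pics/w3.png

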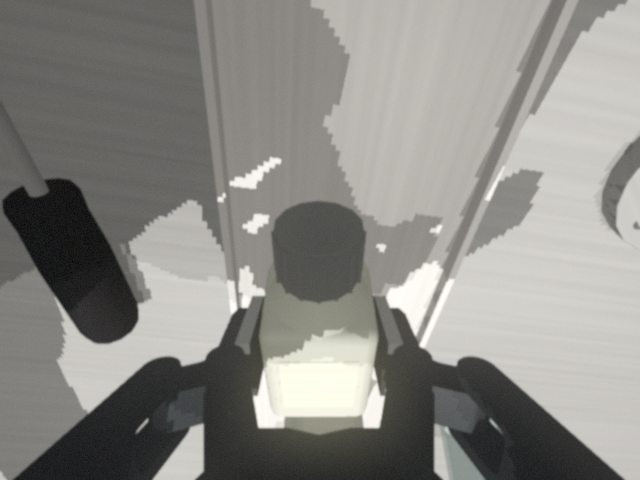

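View pics/s3.png

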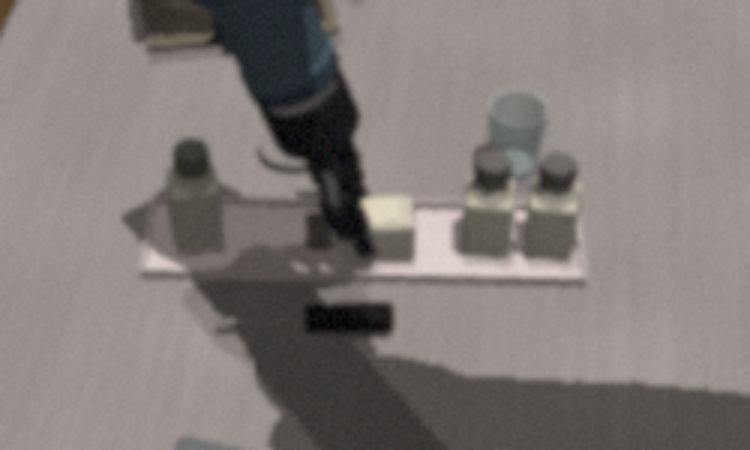

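```bash
python3 - <<'E'
from q import *
for z in(.08,.14,.19): go((.540,-.245,z),10.3,20,.03)
for i in range(1,12):
    f=i/11; go((.54+.025*f,-.245-.0085*f,.19),10.3-85*f,20-70*f,.03)
E
```

```text
0.03 -0.0163 -0.0002 -0.0426 0.3 -0.09 -0.0
0.03 -0.0367 0.0001 -0.099 0.3 -0.09 -0.0
0.03 -0.0538 0.0003 -0.146 0.3 -0.09 -0.0
0.03 -0.0497 0.0009 -0.1469 2.53 6.25 7.42
0.03 -0.0456 0.002 -0.1479 3.94 12.52 15.08
0.03 -0.0417 0.0037 -0.1492 4.5 18.68 22.95
0.03 -0.0381 0.0059 -0.1506 4.21 24.66 30.97
0.03 -0.0348 0.0086 -0.1521 3.04 30.4 39.1
0.03 -0.0321 0.0116 -0.1536 0.99 35.84 47.28
0.03 -0.0298 0.0148 -0.1552 -1.98 40.89 55.44
0.03 -0.0282 0.0182 -0.1568 -5.85 45.5 63.54
0.03 -0.0272 0.0215 -0.1584 -10.66 49.57 71.49
0.03 -0.0267 0.0246 -0.16 -16.39 53.03 79.22
0.03 -0.0268 0.0275 -0.1616 -23.04 55.77 86.64
```

Request:
apply_moves(steps="0.03 -0.008 0 -0.02 0 0 0; 0.03 -0.022 0 -0.06 0 0 0; 0.03 -0.04 0 -0.11 0 0 0; 0.03 -0.054 0 -0.146 0 0 0; 0.03 -0.05 0.001 -0.147 2.5 6 7.5; 0.03 -0.046 0.002 -0.148 4 12.5 15; 0.03 -0.042 0.004 -0.149 4.5 18.5 23; 0.03 -0.038 0.006 -0.15 4 24.5 31")

```text
clock: 5.35
tcp_pos: [0.5494, -0.2498, 0.1712]
tool_rot: [3.065, -0.568, 0.146]
ft_force: [0.4, 1.1, -1.4]
opening: 0.0436
```

```bash
python3 - <<'E'
from q import *
s=readout.sense(); log(s)
print(s["joint_positions"],s["tcp_pos"],s["opening"],s["ft_force"])
for i in range(4,12):
    f=i/11; go((.54+.025*f,-.245-.0085*f,.19),10.3-85*f,20-70*f,.03)
E
```

```text
[-0.2748  0.637   0.8823  1.8409 -0.6556  0.869  -1.0274] [ 0.5494 -0.2498  0.1712] 0.04356067011532797 [ 0.3603  1.0935 -1.4137]
0.03 0.0009 -0.0015 -0.0001 0.23 -0.04 -0.37
0.03 0.0053 -0.0011 -0.0 -0.92 6.3 7.28
0.03 0.0096 -0.0001 -0.0002 -2.91 12.58 14.81
0.03 0.0136 0.0013 -0.0005 -5.75 18.76 22.16
0.03 0.0172 0.0031 -0.0011 -9.43 24.75 29.28
0.03 0.0203 0.0051 -0.002 -13.95 30.51 36.12
0.03 0.0229 0.0073 -0.0031 -19.29 35.96 42.63
0.03 0.0249 0.0095 -0.0044 -25.44 41.04 48.74
```

Request:
apply_moves(steps="0.03 0.005 -0.001 0 -1 6 7; 0.03 0.009 0 0 -3 12.5 15; 0.03 0.014 0.001 0 -6 19 22; 0.03 0.017 0.003 -0.001 -9.5 25 29; 0.03 0.02 0.005 -0.002 -14 30.5 36; 0.03 0.023 0.007 -0.003 -19 36 42.5; 0.03 0.025 0.01 -0.004 -25.5 41 48.5; 0.03 0.025 0.01 -0.004 -25.5 41 48.5")

```text
clock: 6.35
tcp_pos: [0.569, -0.2654, 0.1754]
tool_rot: [1.975, -1.477, 0.902]
ft_force: [-0.3, -0.7, -1.4]
opening: 0.0433
```

```bash
python3 - <<'E'
from q import *
from station import viewer
s=readout.sense(); log(s)
print(s["joint_positions"],s["tcp_pos"],s["opening"],s["ft_force"])
go((.565,-.2535,.19),-74.7,-50,.03)
M=R.from_rotvec(s["tool_rot"]).as_matrix();print(M)
p,d=viewer.get_image("scene");cv2.imwrite("pics/s4.png",p[:,:,::-1])
E
```

```text
[-0.8895  1.0857  1.2584  2.0826 -0.559   0.3085 -2.4036] [ 0.569  -0.2654  0.1754] 0.04327893631500989 [-0.2762 -0.7236 -1.4368]
0.03 0.0031 0.0008 -0.0003 -0.32 0.49 0.95
[[ 0.1874 -0.9604  0.206 ]
 [-0.6218 -0.2783 -0.732 ]
 [ 0.7604  0.009  -0.6494]]
```

View pics/s4.png

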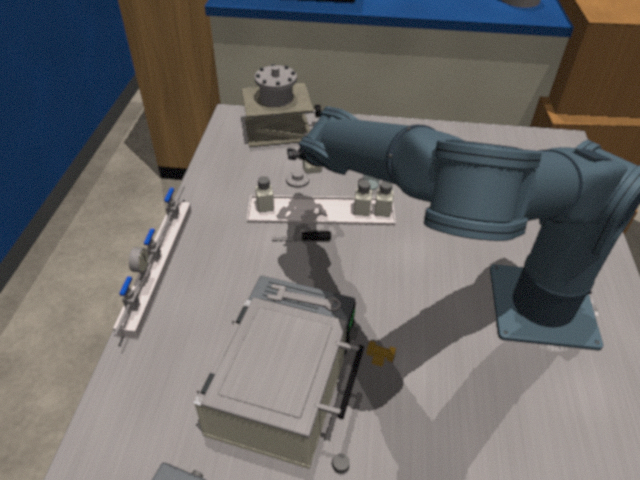

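```bash
cat > kin.py <<'E'
from h import *
import json, itertools
from scipy.optimize import least_squares
L=[json.loads(l) for l in open("log.jsonl")]
AX=['z','y','z','y','z','y','z']
def fk(p,q,sg):
    # p: 8 offsets xyz (24) , phi0, phi7
    T=np.array(p[:3]); M=R.from_euler('z',p[24]).as_matrix(); P=T.copy()
    for i in range(7):
        M=M@R.from_euler(AX[i],sg[i]*q[i]).as_matrix(); P=P+M@np.array(p[3*i+3:3*i+6])*1.0 
    M=M@R.from_euler('z',p[25]).as_matrix()
    return P,M
def fit():
    best=None
    for s1,s3,s5,s7 in itertools.product((-1,1),repeat=4):
        sg=[s1,1,s3,1,s5,1,s7]
        p0=np.zeros(26); p0[5]=.36;p0[11]=.46;p0[17]=.46;p0[23]=.3
        for ph in(0,np.pi/2,np.pi,-np.pi/2):
            p0[25]=ph
            def f(p):
                r=[]
                for l in L:
                    P,M=fk(p,l["joint_positions"],sg); Mm=R.from_rotvec(l["tool_rot"]).as_matrix()
                    r+=list((P-l["tcp_pos"]))+list(.3*(M-Mm).ravel())
                return np.array(r+list(1e-3*(p-p0)))
            o=least_squares(f,p0)
            if best is None or o.cost<best[0]: best=(o.cost,sg,o.x,np.abs(f(o.x)[:-26]).max())
    return best
if __name__=="__main__":
    b=fit(); print(b[0],b[1],b[3]); print(b[2].round(4)); np.savez("kin.npz",sg=b[1],p=b[2])
E
python3 kin.py
```

```text
1.139881376675944e-09 [-1, 1, -1, 1, -1, 1, -1] 3.710586101157709e-07
[ 0.     -0.     -0.0057 -0.     -0.0122  0.3543  0.     -0.0122  0.0222
 -0.     -0.0101  0.4822 -0.     -0.0101 -0.007   0.     -0.0002  0.453
 -0.     -0.0002  0.0177  0.     -0.      0.3177 -0.      1.5708]
```

```bash
cat >> kin.py <<'E'
lo=np.array([-2.7,-.37,-1.27,.24,-1.31,.19,-2.76]);hi=np.array([2.7,2.16,1.26,2.4,4.45,1.91,2.76])
def ik(q0,P,M,w=.02,mg=.03):
    z=np.load("kin.npz"); p,sg=z["p"],z["sg"]
    def f(q):
        a,b=fk(p,q,sg); return np.r_[(a-P)*10,R.from_matrix(b.T@M).as_rotvec()*3,w*(q-q0)]
    o=least_squares(f,np.clip(q0,lo+mg+1e-6,hi-mg-1e-6),bounds=(lo+mg,hi-mg))
    a,b=fk(p,o.x,sg); return o.x,np.linalg.norm(a-P)*1000,np.degrees(R.from_matrix(b.T@M).magnitude())
E
python3 - <<'E'
from kin import *
from station import readout
q=np.array(readout.sense()["joint_positions"])
for yaw in(-45,-60,-75,-90,-105):
  for lean in(-50,-60,-70):
    M=tool(yaw,lean); qq=q.copy()
    for z in(.19,.12,.055):
        P=np.array([.565,-.2535,z])+.0187*M[:,2]; qq,e,a=ik(qq,P,M,.01)
    print(yaw,lean,round(e,2),round(a,2),qq.round(2))
E
```

```text
-45 -50 38.41 16.93 [-0.77  1.16  1.07  2.05 -1.28  0.22 -1.44]
-45 -60 45.16 19.98 [-1.    1.55  1.19  2.05 -1.28  0.22 -1.86]
-45 -70 43.34 19.21 [-1.22  2.02  1.21  2.05 -1.28  0.22 -2.36]
-60 -50 18.93 8.31 [-0.84  1.31  1.12  2.06 -1.28  0.22 -1.76]
-60 -60 21.24 9.34 [-0.99  1.59  1.19  2.06 -1.28  0.22 -2.03]
-60 -70 18.5 8.14 [-1.12  1.88  1.22  2.07 -1.28  0.22 -2.29]
-75 -50 0.01 0.01 [-0.84  1.35  1.11  2.06 -1.09  0.22 -2.14]
-75 -60 0.01 0.0 [-0.95  1.56  1.16  2.06 -1.03  0.22 -2.37]
-75 -70 0.0 0.0 [-1.04  1.77  1.2   2.03 -0.83  0.26 -2.73]
-90 -50 0.0 0.0 [-0.82  1.43  1.18  1.9  -0.68  0.52 -2.73]
-90 -60 7.84 3.28 [-0.91  1.59  1.23  1.93 -0.76  0.5  -2.73]
-90 -70 20.85 8.24 [-0.98  1.73  1.23  1.99 -0.83  0.41 -2.73]
-105 -50 16.03 7.2 [-0.76  1.45  1.23  1.83 -0.76  0.71 -2.73]
-105 -60 29.27 12.68 [-0.82  1.53  1.23  1.89 -0.76  0.62 -2.73]
-105 -70 43.56 17.78 [-0.89  1.64  1.23  1.95 -0.79  0.53 -2.73]
```

```bash
python3 - <<'E'
from kin import *
from station import readout
s=readout.sense();q=np.array(s["joint_positions"])
for yaw,lean in((-78,-58),(-80,-58),(-80,-62),(-78,-62),(-78,-66)):
    M=tool(yaw,lean); qq=q.copy()
    for z in(.19,.12,.055):
        P=np.array([.567,-.263,z])+.0187*M[:,2]; qq,e,a=ik(qq,P,M,.01)
    print(yaw,lean,round(e,2),round(a,2),qq.round(2))
for f in np.arange(1,9)/8:
    M=tool(-74.7-3.3*f,-50-10*f); show(.03,s,np.array([.565+.002*f,-.2535-.0095*f,.19-.11*f])+.0187*M[:,2],M)
E
```

```text
-78 -58 0.0 0.0 [-0.88  1.47  1.12  2.02 -0.66  0.22 -2.7 ]
-80 -58 0.0 0.0 [-0.88  1.49  1.13  2.   -0.65  0.27 -2.73]
-80 -62 0.0 0.0 [-0.93  1.59  1.18  1.99 -0.72  0.31 -2.73]
-78 -62 0.0 0.0 [-0.93  1.57  1.15  2.01 -0.7   0.24 -2.73]
-78 -66 0.0 0.0 [-0.98  1.68  1.19  2.   -0.78  0.29 -2.73]
0.03 -0.0051 0.0026 0.0097 -0.67 1.62 0.99
0.03 -0.0144 0.0027 0.0195 -1.0 2.87 1.24
0.03 -0.0237 0.0028 0.0293 -1.34 4.11 1.48
0.03 -0.033 0.0029 0.0391 -1.68 5.36 1.72
0.03 -0.0423 0.0031 0.0489 -2.03 6.61 1.95
0.03 -0.0516 0.0032 0.0586 -2.39 7.86 2.18
0.03 -0.0609 0.0033 0.0684 -2.75 9.11 2.39
0.03 -0.0701 0.0035 0.0781 -3.11 10.35 2.6
```

Request:
apply_moves(steps="0.03 -0.005 0.002 0.01 -0.7 1.6 1; 0.03 -0.014 0.003 0.019 -1 3 1.2; 0.03 -0.024 0.003 0.029 -1.3 4 1.5; 0.03 -0.033 0.003 0.039 -1.7 5.3 1.7; 0.03 -0.042 0.003 0.049 -2 6.6 2; 0.03 -0.052 0.003 0.058 -2.4 8 2.2; 0.03 -0.061 0.003 0.068 -2.8 9 2.4; 0.03 -0.07 0.003 0.078 -3 10.5 2.6")

```text
clock: 7.4
tcp_pos: [0.5698, -0.2801, 0.0717]
tool_rot: [1.781, -1.433, 1.024]
ft_force: [-0.1, 0.2, -1.8]
opening: 0.0437
```

```bash
python3 - <<'E'
from q import *
from station import viewer
s=readout.sense(); log(s)
print(s["joint_positions"],s["tcp_pos"],s["opening"],s["ft_force"])
go((.567,-.263,.08),-78,-60,.03)
p,d=viewer.get_image("scene");cv2.imwrite("pics/s5.png",cv2.resize(p[100:300,200:450],None,fx=3,fy=3)[:,:,::-1])
p,d=viewer.get_image("top");cv2.imwrite("pics/t5.png",cv2.resize(p[155:345,350:520],None,fx=3,fy=3)[:,:,::-1])
E
```

```text
[-0.9112  1.4834  1.1732  2.0378 -0.7296  0.2422 -2.616 ] [ 0.5698 -0.2801  0.0717] 0.04367606475545347 [-0.1319  0.2297 -1.7599]
0.03 -0.0014 -0.0008 -0.0005 -0.24 0.15 0.2
```

View pics/s5.png

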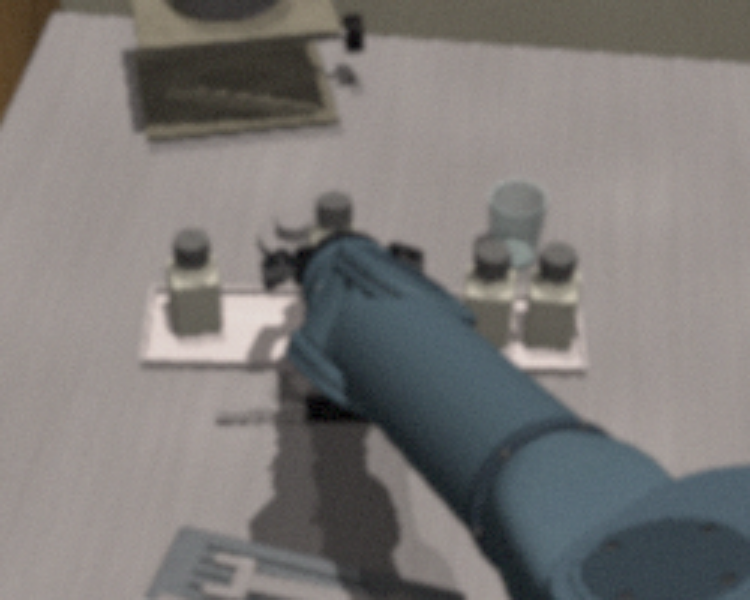

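View pics/t5.png

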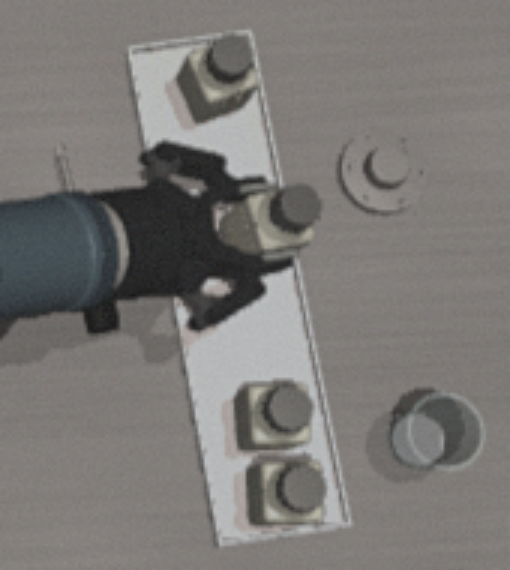

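```bash
python3 - <<'E'
from q import *
p,d,K,E=load("top0")
print(ray(448.5,224.2,K,E,.129))
for z in(.065,.052,.049): go((.567,-.263,z),-78,-61,.03)
E
```

```text
[ 0.5662 -0.2768  0.129 ]
0.03 -0.0124 -0.0014 0.0067 -0.19 1.17 0.41
0.03 -0.0236 -0.0015 0.0132 -0.19 1.17 0.41
0.03 -0.0262 -0.0015 0.0147 -0.19 1.17 0.41
```

```bash
python3 - <<'E'
from q import *
for z,l in((.07,-62),(.06,-64),(.053,-65)): go((.567,-.261,z),-78,l,.03)
E
```

```text
0.03 -0.0087 -0.0018 0.0024 -0.19 2.17 0.41
0.03 -0.0167 -0.0019 0.0074 -0.2 4.17 0.41
0.03 -0.0224 -0.0019 0.0109 -0.2 5.17 0.4
```

Request:
apply_moves(steps="0.03 -0.008 -0.001 0.002 0 2 0.3; 0.03 -0.012 -0.001 0.005 0 3 0.3; 0.03 -0.0165 -0.001 0.0075 0 4 0.3; 0.03 -0.02 -0.001 0.0095 0 5 0.3; 0.03 -0.0225 -0.001 0.011 0 5 0.3; 0.03 -0.0225 -0.001 0.011 0 5 0.3; 0.03 -0.0225 -0.001 0.011 0 5 0.3; 0.03 -0.0225 -0.001 0.011 0 5 0.3")

```text
clock: 8.5
tcp_pos: [0.57, -0.2787, 0.0471]
tool_rot: [1.71, -1.384, 1.092]
ft_force: [0.3, 0.7, -0.8]
opening: 0.0433
```

```bash
python3 - <<'E'
from q import *
from station import viewer
s=readout.sense(); log(s)
print(s["joint_positions"],s["tcp_pos"],s["opening"],s["ft_force"])
go((.567,-.261,.053),-78,-65,.03)
go((.567,-.261,.050),-78,-65,.03)
p,d=viewer.get_image("top");cv2.imwrite("pics/t6.png",cv2.resize(p[155:345,350:520],None,fx=3,fy=3)[:,:,::-1])
E
```

```text
[-0.9688  1.6595  1.1871  2.0105 -0.7999  0.2753 -2.6937] [ 0.57   -0.2787  0.0471] 0.04326620490941839 [ 0.2859  0.6731 -0.7704]
0.03 -0.0022 -0.0008 -0.0001 -0.22 0.04 -0.15
0.03 -0.005 -0.0007 0.0012 -0.22 0.04 -0.15
```

View pics/t6.png

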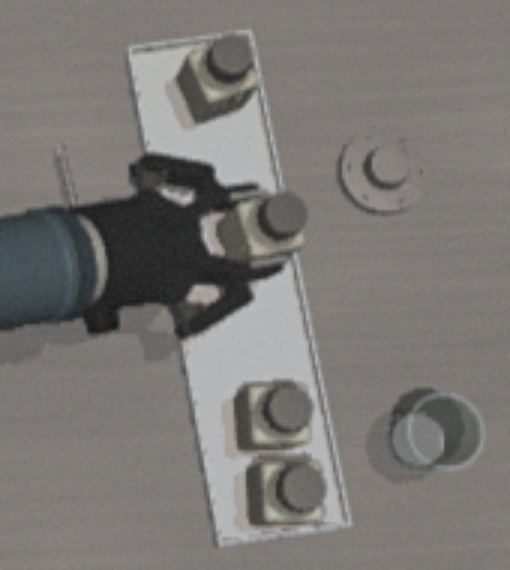

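Request:
apply_moves(steps="0.03 -0.003 0 0.001 0 0 0; 0.03 -0.005 0 0.002 0 0 0; 0.03 -0.005 0 0.002 0 0 0; 0.03 -0.005 0 0.002 0 0 0; 0.058 -0.005 0 0.002 0 0 0; 0.058 -0.005 0 0.002 0 0 0; 0.058 -0.005 0 0.002 0 0 0; 0.058 -0.005 0 0.002 0 0 0")

```text
clock: 9.55
tcp_pos: [0.5699, -0.2784, 0.0412]
tool_rot: [1.71, -1.384, 1.092]
ft_force: [0.1, -1.0, -0.4]
opening: 0.0577
```

```bash
python3 - <<'E'
from q import *
from station import viewer
s=readout.sense()
print(s["joint_positions"],s["tcp_pos"],s["opening"],s["ft_force"])
p,d=viewer.get_image("top");cv2.imwrite("pics/t7.png",cv2.resize(p[155:345,350:520],None,fx=3,fy=3)[:,:,::-1])
p,d=viewer.get_image("wrist");cv2.imwrite("pics/w7.png",p[:,:,::-1])
E
```

```text
[-0.9701  1.6709  1.1821  2.006  -0.8089  0.2764 -2.6961] [ 0.5699 -0.2784  0.0412] 0.057656360187394604 [ 0.0611 -1.0177 -0.4409]
```

View pics/t7.png

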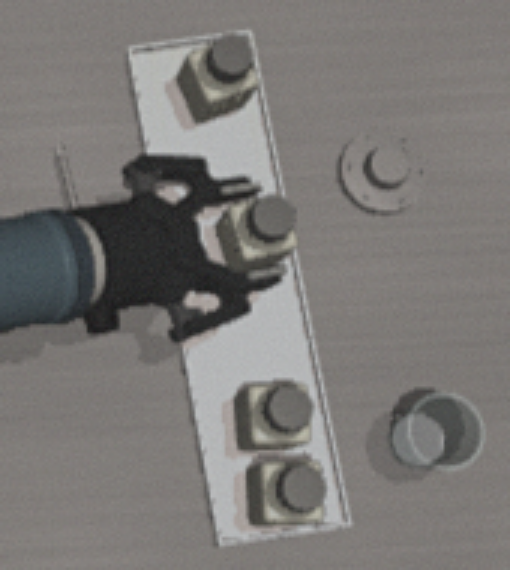

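View pics/w7.png

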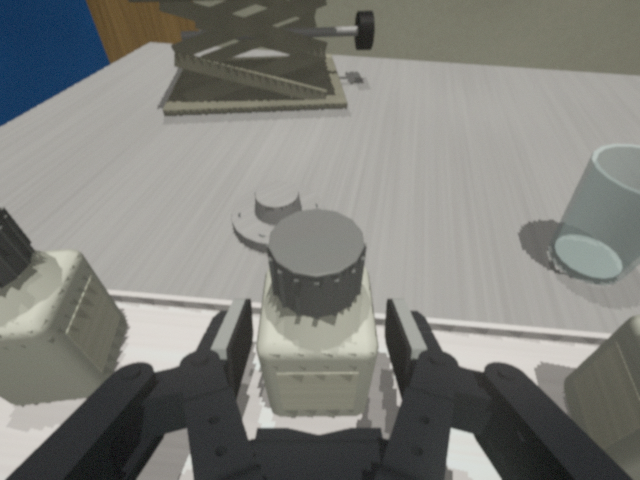

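Request:
apply_moves(steps="0.058 0 0 -0.015 0 0 0; 0.058 0 0 -0.03 0 0 0; 0.058 0 0 -0.055 0 0 0; 0.058 0 0 -0.085 0 0 0; 0.058 0.01 0 -0.115 0 0 0; 0.058 0.035 0 -0.14 0 -8 0; 0.058 0.075 0 -0.165 0 -17 0; 0.058 0.12 0 -0.18 0 -26 0")

```text
clock: 10.65
tcp_pos: [0.5473, -0.163, 0.1867]
tool_rot: [1.98, -1.593, 0.796]
ft_force: [-0.0, 2.0, -0.7]
opening: 0.0576
```

```bash
python3 - <<'E'
from kin import *
from station import viewer,readout
s=readout.sense()
print(s["joint_positions"],s["tcp_pos"],s["qvel"])
M=R.from_rotvec(s["tool_rot"]).as_matrix(); print(M)
p,d=viewer.get_image("top");c=viewer.calibration("top");cv2.imwrite("pics/t8.png",p[:,:,::-1])
C=cloud(d,c["K"],c["extrinsics"]);o=np.array([.5403,-.256,0]); Rz=R.from_euler('z',.1).as_matrix(); Q=(C-o)@Rz
mm=(d>0)&(abs(Q[...,0])<.19)&(abs(Q[...,1])<.048)&(Q[...,2]>.09)&(Q[...,2]<.11)
n,l,st,ce=cv2.connectedComponentsWithStats(mm.astype(np.uint8))
for i in range(1,n):
    if st[i,4]>40: print(st[i,4],np.median(Q[l==i],0))
q=np.array(s["joint_positions"])
G=np.array([.4205,.3315,.134])
for yaw in(80.2,-99.8):
    MM=tool(yaw,0)
    print(ik(np.array([-.9,.35,.4,1.8,-.2,1,-.5]),G+[0,0,.1-.0187],MM))
E
```

```text
[-1.0633  0.9787  1.2586  2.0652 -0.2986  0.5326 -2.7569] [ 0.5473 -0.163   0.1867] [ 0.3555 -1.6857 -0.0023 -0.2263  1.1069  0.5551  0.0014]
[[ 0.1558 -0.9772  0.1445]
 [-0.7021 -0.2124 -0.6797]
 [ 0.6949  0.0044 -0.7191]]
175 [ 0.1499 -0.007   0.0984]
172 [ 0.0271 -0.0143  0.0987]
187 [-0.1089  0.0002  0.0988]
188 [-0.1643  0.0019  0.0992]
(array([-1.0644,  0.377 ,  0.3949,  1.877 , -0.1787,  0.922 , -0.7571]), np.float64(0.0036557018564226016), np.float64(0.0015149073295607574))
(array([-0.5512,  0.3747, -0.2509,  1.8468,  0.1134,  0.9339,  2.1174]), np.float64(0.022439503296442377), np.float64(0.010911682186572794))
```

View pics/t8.png

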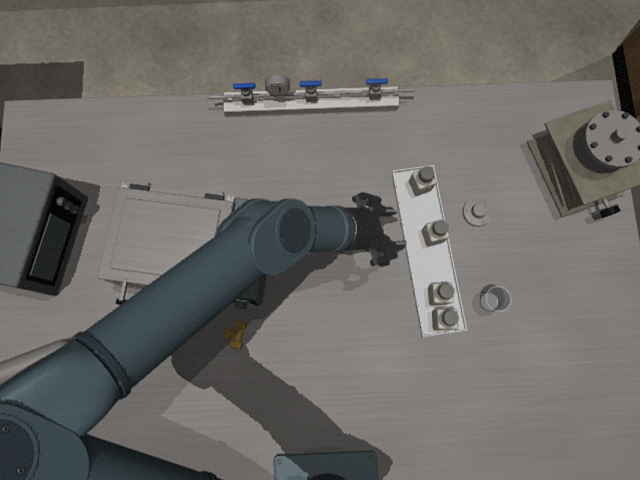

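```bash
python3 - <<'E'
from kin import *
from station import readout
s=readout.sense();q=np.array(s["joint_positions"]);A=s["tcp_pos"];print(A)
B=np.array([.6,.05,.38]);C=np.array([.4205,.3315,.26])
for i in range(1,17):
    f=i/16;P=(1-f)**2*A+2*f*(1-f)*B+f*f*C
    M=tool(-76+(80.2+76)*f,-44*max(0,1-i/9))
    q,e,a=ik(q,P,M,.05,.01); print(round(e,1),round(a,1),q.round(2)); show(.03,s,P,M)
E
```

```text
[ 0.5497 -0.1628  0.1915]
0.0 0.0 [-1.1   0.77  1.25  2.11 -0.2   0.46 -2.63]
0.03 -0.0031 -0.0111 -0.0334 7.25 -4.1 -8.98
0.0 0.0 [-1.13  0.6   1.24  2.12 -0.14  0.46 -2.5 ]
0.03 -0.0085 -0.0206 -0.0657 12.98 -8.94 -16.92
0.0 0.0 [-1.13  0.45  1.2   2.11 -0.08  0.5  -2.36]
0.03 -0.0161 -0.0284 -0.0969 18.05 -13.63 -25.37
0.0 0.0 [-1.1   0.33  1.13  2.08 -0.06  0.58 -2.21]
0.03 -0.0261 -0.0346 -0.1269 22.45 -18.1 -34.31
0.0 0.0 [-1.03  0.27  1.04  2.03 -0.1   0.67 -2.02]
0.03 -0.0384 -0.0391 -0.1558 26.14 -22.26 -43.71
0.0 0.0 [-0.96  0.25  0.95  1.97 -0.16  0.79 -1.83]
0.03 -0.053 -0.0419 -0.1836 29.11 -26.05 -53.53
0.0 0.0 [-0.91  0.26  0.87  1.9  -0.21  0.91 -1.65]
0.03 -0.0698 -0.0431 -0.2103 31.31 -29.36 -63.75
0.0 0.0 [-0.87  0.29  0.81  1.84 -0.24  1.02 -1.51]
0.03 -0.089 -0.0426 -0.2358 32.71 -32.11 -74.31
0.0 0.0 [-0.86  0.33  0.76  1.77 -0.25  1.14 -1.39]
0.03 -0.1105 -0.0405 -0.2602 33.3 -34.2 -85.15
0.0 0.0 [-0.89  0.32  0.71  1.78 -0.23  1.13 -1.3 ]
0.03 -0.1343 -0.0367 -0.2834 36.95 -31.98 -94.3
0.0 0.0 [-0.92  0.3   0.66  1.79 -0.21  1.12 -1.21]
0.03 -0.1604 -0.0312 -0.3056 40.59 -29.48 -103.42
0.0 0.0 [-0.96  0.29  0.62  1.8  -0.19  1.11 -1.13]
0.03 -0.1887 -0.0241 -0.3266 44.21 -26.68 -112.49
0.0 0.0 [-0.99  0.29  0.57  1.81 -0.17  1.09 -1.04]
0.03 -0.2194 -0.0153 -0.3465 47.81 -23.56 -121.5
0.0 0.0 [-1.02  0.29  0.52  1.82 -0.16  1.07 -0.95]
0.03 -0.2524 -0.0048 -0.3652 51.4 -20.09 -130.45
0.0 0.0 [-1.05  0.3   0.46  1.83 -0.16  1.05 -0.87]
0.03 -0.2877 0.0073 -0.3828 54.96 -16.25 -139.33
0.0 0.0 [-1.08  0.32  0.41  1.83 -0.15  1.02 -0.78]
0.03 -0.3252 0.021 -0.3993 58.48 -11.99 -148.12
```

Request:
apply_moves(steps="0.03 -0.003 -0.011 -0.033 7 -4 -9; 0.03 -0.008 -0.02 -0.065 13 -9 -17; 0.03 -0.016 -0.028 -0.097 18 -13.5 -25; 0.03 -0.026 -0.035 -0.127 22 -18 -34; 0.03 -0.038 -0.039 -0.156 26 -22 -43.5; 0.03 -0.053 -0.042 -0.183 29 -26 -53.5; 0.03 -0.07 -0.043 -0.21 31 -29 -63.5; 0.03 -0.089 -0.043 -0.236 33 -32 -74")

```text
clock: 11.7
tcp_pos: [0.5405, 0.0686, 0.2929]
tool_rot: [3.12, 0.001, 0.153]
ft_force: [0.9, -0.4, 0.3]
opening: 0.03
```

```bash
python3 - <<'E'
from kin import *
from station import readout
s=readout.sense();q=np.array(s["joint_positions"]);A=s["tcp_pos"];print(A,q)
M0=R.from_rotvec(s["tool_rot"]).as_matrix();print(M0)
y0=np.degrees(np.arctan2(M0[1,0],M0[0,0]));print(y0)
B=np.array([.52,.25,.33]);C=np.array([.4205,.3315,.24])
for i in range(1,10):
    f=min(1,i/8);P=(1-f)**2*A+2*f*(1-f)*B+f*f*C
    M=tool(min(80.2,y0+10*i),0)
    show(.03,s,P,M)
E
```

```text
[0.5405 0.0686 0.2929] [-0.8772  0.2919  0.791   1.8616 -0.2121  0.9855 -1.5781]
[[ 0.9952 -0.0004  0.0976]
 [ 0.0014 -0.9998 -0.0183]
 [ 0.0976  0.0183 -0.9951]]
0.0784813133647938
0.03 -0.0056 -0.0437 -0.0087 1.54 -5.5 -10.04
0.03 -0.014 -0.0843 -0.0136 2.02 -5.36 -20.04
0.03 -0.0252 -0.1218 -0.0147 2.5 -5.2 -30.03
0.03 -0.0394 -0.1563 -0.0121 2.97 -5.0 -40.02
0.03 -0.0563 -0.1878 -0.0057 3.43 -4.78 -50.01
0.03 -0.0761 -0.2162 0.0045 3.89 -4.53 -60.0
0.03 -0.0988 -0.2415 0.0184 4.34 -4.24 -69.99
0.03 -0.1243 -0.2638 0.0361 4.79 -3.92 -79.98
0.03 -0.1243 -0.2638 0.0361 4.79 -3.92 -80.1
```

Request:
apply_moves(steps="0.03 -0.006 -0.043 -0.008 1.5 -5.5 -10; 0.03 -0.014 -0.084 -0.013 2 -5.5 -20; 0.03 -0.025 -0.122 -0.014 2.5 -5 -30; 0.03 -0.04 -0.156 -0.012 3 -5 -40; 0.03 -0.056 -0.188 -0.006 3.5 -5 -50; 0.03 -0.076 -0.216 0.005 4 -4.5 -60; 0.03 -0.099 -0.241 0.018 4.5 -4 -70; 0.03 -0.124 -0.264 0.036 5 -4 -80")

```text
clock: 12.7
tcp_pos: [0.4218, 0.3319, 0.2381]
tool_rot: [2.403, 2.023, -0.002]
ft_force: [0.5, 0.2, 0.0]
opening: 0.0299
```

Request:
apply_moves(steps="0.03 0 0 0 0 0 0; 0.03 0 0 0 0 0 0; 0.03 0 0 0 0 0 0; 0.03 0 0 0 0 0 0; 0.03 0 0 0 0 0 0; 0.03 0 0 0 0 0 0; 0.03 0 0 0 0 0 0; 0.03 0 0 0 0 0 0")

```text
clock: 13.7
tcp_pos: [0.4235, 0.3313, 0.239]
tool_rot: [2.41, 2.015, 0.001]
ft_force: [0.4, -0.9, 0.2]
opening: 0.03
```

```bash
python3 - <<'E'
from q import *
from station import viewer
s=readout.sense(); print(s["joint_positions"],s["tcp_pos"],s["qvel"])
M0=R.from_rotvec(s["tool_rot"]).as_matrix();print(M0)
p,d=viewer.get_image("wrist");c=viewer.calibration("wrist"); cv2.imwrite("pics/w9.png",p[:,:,::-1]); np.savez("w9.npz",p=p,d=d,K=c["K"],E=c["extrinsics"])
p,d=viewer.get_image("top");c=viewer.calibration("top"); cv2.imwrite("pics/t9.png",p[:,:,::-1])
C=cloud(d,c["K"],c["extrinsics"]);o=np.array([.5403,-.256,0]); Rz=R.from_euler('z',.1).as_matrix(); Q=(C-o)@Rz
mm=(d>0)&(abs(Q[...,0])<.19)&(abs(Q[...,1])<.048)&(Q[...,2]>.09)&(Q[...,2]<.11)
n,l,st,ce=cv2.connectedComponentsWithStats(mm.astype(np.uint8))
for i in range(1,n):
    if st[i,4]>40: print(st[i,4],np.median(Q[l==i],0))
E
```

```text
[-1.0416  0.3473  0.3685  1.8473 -0.1486  0.9733 -0.787 ] [0.4235 0.3313 0.239 ] [-0.0007  0.0004 -0.0005 -0.0001  0.0006  0.0025  0.0018]
[[ 0.1767  0.9843  0.0005]
 [ 0.9843 -0.1767  0.0001]
 [ 0.0002  0.0005 -1.    ]]
170 [ 0.1504 -0.0065  0.0989]
174 [ 0.0273 -0.0139  0.0988]
187 [-0.1091  0.0006  0.099 ]
194 [-0.1642  0.0018  0.0988]
```

View pics/w9.png

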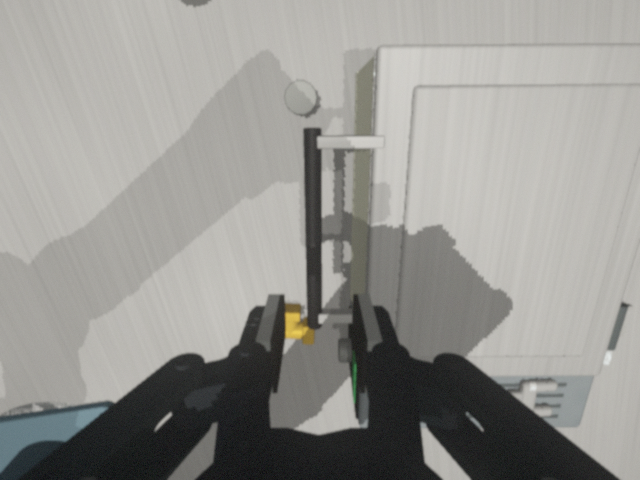

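```bash
python3 - <<'E'
from q import *
p,d,K,E=load("w9")
a,b=ray(312.5,130,K,E,.134),ray(315,325,K,E,.134); print(a,b,np.linalg.norm(a-b),(a+b)/2,np.degrees(np.arctan2(*(a-b)[:2][::-1])))
print(ray(377,200,K,E,.13),"lid edge", (ray(377,200,K,E,.13)-a)[:2]@[.985,-.172])
C=cloud(d,K,E); print(C[220,313],C[200,390])
G=np.r_[((a+b)/2)[:2],.134]
for z in(.04,.0,-.004): go(G+[0,0,z],80.1,0,.03)
E
```

```text
[0.4327 0.4039 0.134 ] [0.4079 0.2588 0.134 ] 0.1472226326071751 [0.4203 0.3313 0.134 ] 80.29580911384924
[0.4688 0.349  0.13  ] lid edge 0.04503515397594502
[0.4222 0.3449 0.1384] [0.4769 0.3491 0.1364]
0.03 -0.0005 -0.0031 0.0836 0.03 -0.01 -0.28
0.03 -0.0005 -0.0032 0.1236 0.03 -0.01 -0.28
0.03 -0.0005 -0.0032 0.1276 0.03 -0.01 -0.28
```

Request:
apply_moves(steps="0.032 0 -0.003 0.04 0 0 0; 0.032 0 -0.003 0.075 0 0 0; 0.032 0 -0.003 0.1 0 0 0; 0.032 0 -0.003 0.115 0 0 0; 0.032 0 -0.003 0.124 0 0 0; 0.032 0 -0.003 0.124 0 0 0; 0.032 0 -0.003 0.124 0 0 0; 0.032 0 -0.003 0.124 0 0 0")

```text
clock: 14.8
tcp_pos: [0.421, 0.3322, 0.1157]
tool_rot: [2.41, 2.016, 0.003]
ft_force: [0.2, -0.5, 0.3]
opening: 0.0324
```

Request:
apply_moves(steps="0.005 0 0 0 0 0 0; 0.005 0 0 0 0 0 0; 0.005 0 0 0 0 0 0; 0.005 0 0 0 0 0 0; 0.005 0 0 0 0 0 0; 0.005 0 0 0 0 0 0; 0.005 0 0 0 0 0 0; 0.005 0 0 0 0 0 0", grip_force=60)

```text
clock: 15.8
tcp_pos: [0.4198, 0.3322, 0.1154]
tool_rot: [-2.409, -2.016, 0.001]
ft_force: [-2.4, 0.3, 5.7]
opening: 0.01
```

```bash
python3 - <<'E'
from kin import *
from station import viewer,readout
s=readout.sense(); print(s["joint_positions"],s["tcp_pos"],s["opening"],s["ft_force"])
p,d=viewer.get_image("wrist"); cv2.imwrite("pics/w10.png",p[:,:,::-1])
# arc rows
x=np.array([np.cos(np.radians(-9.8)),np.sin(np.radians(-9.8)),0]);zz=np.array([0,0,1])
H=np.array([.4203,.3313,.134])+.235*x-.008*zz; q=np.array(s["joint_positions"])
M0=R.from_rotvec(s["tool_rot"]).as_matrix()
off=s["tcp_pos"]-np.array([.4203,.3313,.134]); print("off",off)
for al in np.arange(5,61,5):
    a=np.radians(al); B=H-x*(.235*np.cos(a)-.008*np.sin(a))+zz*(.235*np.sin(a)+.008*np.cos(a))
    for ln in (0,):
        q,e,an=ik(q,B+off,M0,.05,.01)
    print(al,B,M0.T@(B+off-s["tcp_pos"]),e.round(1),q.round(2))
E
```

```text
[-0.9932  0.521   0.31    1.9445 -0.236   0.7111 -0.719 ] [0.4198 0.3322 0.1154] 0.009991036467797356 [-2.3976  0.3456  5.6562]
off [-0.0005  0.0009 -0.0186]
5 [0.4219 0.331  0.1545] [ 0.      0.0016 -0.0205] 0.0 [-1.    0.49  0.32  1.93 -0.22  0.75 -0.73]
10 [0.4252 0.3305 0.1747] [ 0.      0.0049 -0.0407] 0.0 [-1.01  0.46  0.33  1.91 -0.21  0.8  -0.74]
15 [0.4302 0.3296 0.1945] [ 0.0001  0.01   -0.0606] 0.0 [-1.01  0.44  0.34  1.89 -0.19  0.84 -0.74]
20 [0.437  0.3284 0.2139] [ 0.0001  0.0168 -0.0799] 0.0 [-1.    0.42  0.35  1.86 -0.18  0.89 -0.74]
25 [0.4453 0.327  0.2326] [ 0.0002  0.0253 -0.0986] 0.0 [-1.    0.41  0.36  1.83 -0.18  0.93 -0.73]
30 [0.4553 0.3253 0.2504] [ 0.0002  0.0354 -0.1165] 0.0 [-0.99  0.4   0.37  1.8  -0.17  0.98 -0.73]
35 [0.4667 0.3233 0.2673] [ 0.0003  0.047  -0.1334] 0.0 [-0.98  0.39  0.38  1.76 -0.17  1.02 -0.71]
40 [0.4795 0.3211 0.2832] [ 0.0004  0.06   -0.1492] 0.0 [-0.96  0.39  0.38  1.72 -0.16  1.06 -0.7 ]
45 [0.4937 0.3186 0.2978] [ 0.0005  0.0744 -0.1639] 0.0 [-0.94  0.4   0.39  1.68 -0.17  1.1  -0.68]
50 [0.5091 0.316  0.3112] [ 0.0006  0.0899 -0.1772] 0.0 [-0.92  0.41  0.39  1.63 -0.17  1.14 -0.66]
55 [0.5255 0.3131 0.3231] [ 0.0007  0.1066 -0.1892] 0.0 [-0.9   0.42  0.4   1.58 -0.17  1.18 -0.64]
60 [0.5429 0.3101 0.3335] [ 0.0008  0.1243 -0.1996] 0.0 [-0.88  0.44  0.4   1.53 -0.18  1.21 -0.62]
```

View pics/w10.png

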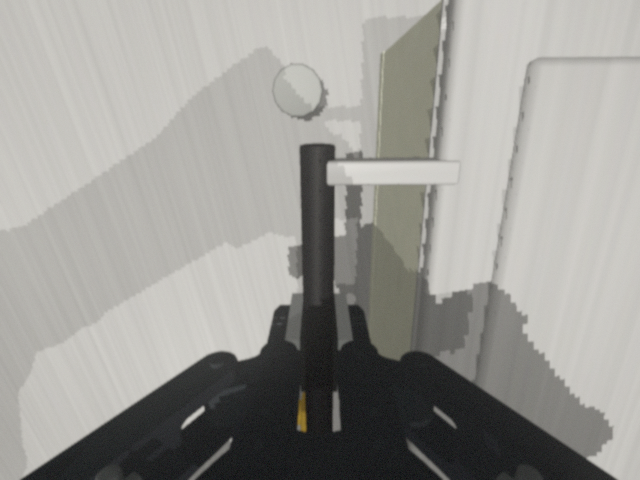

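Request:
apply_moves(steps="0.005 0 0.0005 -0.01 0 0 0; 0.005 0 0.0016 -0.0205 0 0 0; 0.005 0 0.003 -0.0305 0 0 0; 0.005 0 0.005 -0.0405 0 0 0; 0.005 0 0.0072 -0.0505 0 0 0; 0.005 0 0.01 -0.0605 0 0 0; 0.005 0 0.0132 -0.0705 0 0 0; 0.005 0 0.0168 -0.08 0 0 0")

```text
clock: 16.85
tcp_pos: [0.4359, 0.3294, 0.1956]
tool_rot: [-2.408, -2.016, 0.002]
ft_force: [-5.0, 3.3, -3.1]
opening: 0.0103
```

```bash
cat > lid.py <<'E'
from h import *
from station import viewer,readout
import sys
s=readout.sense(); print(s["joint_positions"],s["tcp_pos"],s["opening"],s["ft_force"])
x=np.array([np.cos(np.radians(-9.8)),np.sin(np.radians(-9.8)),0]);zz=np.array([0,0,1])
H=np.array([.4203,.3313,.134])+.235*x-.008*zz
b=s["tcp_pos"]-np.array([-.0005,.0009,-.0186]); v=b-H
r=np.hypot(v@x,v[2]); th=np.degrees(np.arctan2(v[2],-(v@x)))-np.degrees(np.arctan2(8,235)); print("radius",r,"lid deg",th)
M0=R.from_rotvec(s["tool_rot"]).as_matrix()
f=lambda al:(lambda a:H-x*(.235*np.cos(a)-.008*np.sin(a))+zz*(.235*np.sin(a)+.008*np.cos(a)))(np.radians(al))
for al in [float(t) for t in sys.argv[2:]]: print(al,(M0.T@(f(al)-b)))
p,d=viewer.get_image("scene"); cv2.imwrite(f"pics/{sys.argv[1]}.png",p[:,:,::-1])
E
python3 lid.py l1 22.5 25 30 35 40 45 50 55 60
```

```text
[-1.0048  0.4192  0.3543  1.8646 -0.1845  0.8905 -0.7387] [0.4359 0.3294 0.1956] 0.010261104656183158 [-4.9676  3.2529 -3.1346]
radius 0.23580264012615348 lid deg 20.012435151035266
22.5 [ 0.0001  0.0046 -0.0091]
25.0 [ 0.0001  0.0091 -0.0184]
30.0 [ 0.0001  0.0191 -0.0363]
35.0 [ 0.0002  0.0307 -0.0532]
40.0 [ 0.0003  0.0437 -0.0691]
45.0 [ 0.0004  0.058  -0.0837]
50.0 [ 0.0005  0.0736 -0.0971]
55.0 [ 0.0006  0.0903 -0.1091]
60.0 [ 0.0007  0.1079 -0.1195]
```

View pics/l1.png

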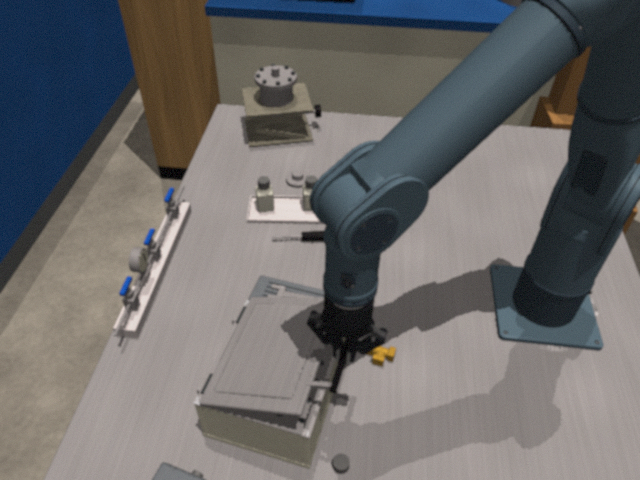

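The lid's front edge has risen, with the bar held at about (345,370), and the forces are small.

Request:
apply_moves(steps="0.005 0 0.0045 -0.009 0 0 0; 0.005 0 0.009 -0.0185 0 0 0; 0.005 0 0.014 -0.0275 0 0 0; 0.005 0 0.019 -0.0365 0 0 0; 0.005 0 0.025 -0.045 0 0 0; 0.005 0 0.0305 -0.053 0 0 0; 0.005 0 0.037 -0.061 0 0 0; 0.005 0 0.0435 -0.069 0 0 0")

```text
clock: 17.9
tcp_pos: [0.4762, 0.3224, 0.2648]
tool_rot: [-2.404, -2.015, 0.007]
ft_force: [-12.8, 2.1, 7.7]
opening: 0.0098
```

```bash
python3 lid.py l2 42.5 45 47.5 50 52.5 55 57.5 60
```

```text
[-0.9612  0.3905  0.3818  1.7209 -0.1679  1.0668 -0.6989] [0.4762 0.3224 0.2648] 0.009779593532803593 [-12.819    2.0798   7.7492]
radius 0.23746840220887974 lid deg 39.567408420711196
42.5 [ 0.0001  0.0099 -0.0073]
45.0 [ 0.0001  0.0172 -0.0145]
47.5 [ 0.0001  0.0248 -0.0214]
50.0 [ 0.0002  0.0327 -0.028 ]
52.5 [ 0.0002  0.0409 -0.0342]
55.0 [ 0.0003  0.0493 -0.04  ]
57.5 [ 0.0003  0.058  -0.0455]
60.0 [ 0.0003  0.0669 -0.0506]
```

```bash
python3 - <<'E'
from h import *
from station import viewer
p,d=viewer.get_image("wrist"); cv2.imwrite("pics/w11.png",p[:,:,::-1])
E
```

```text
(no output)
```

View pics/w11.png

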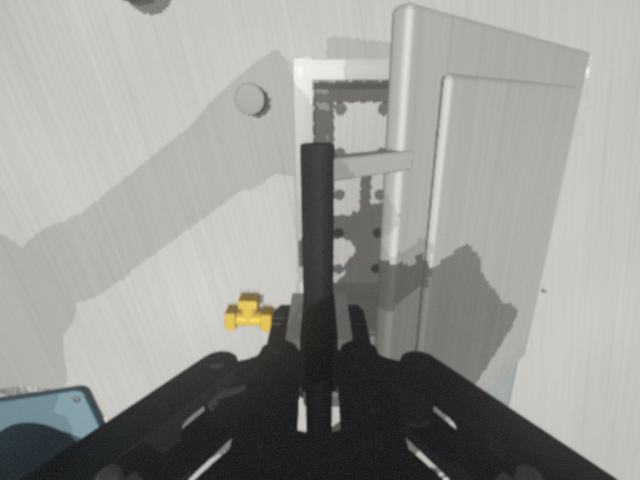

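View pics/l2.png

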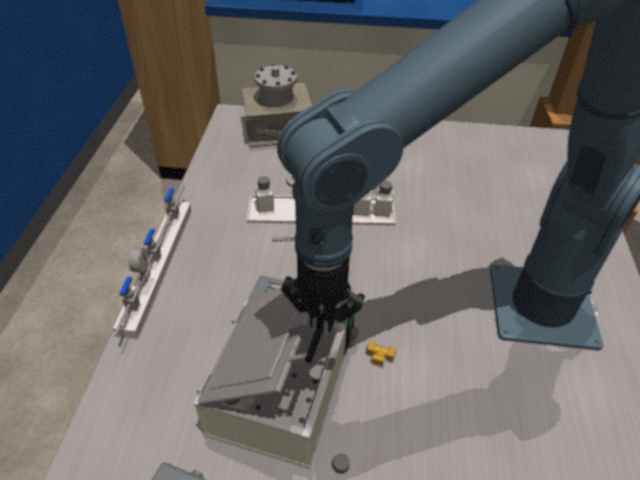

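```bash
python3 - <<'E'
from kin import *
from station import readout
s=readout.sense();q=np.array(s["joint_positions"]);M0=R.from_rotvec(s["tool_rot"]).as_matrix()
def g(al,r=.235):
    a=np.radians(al)+np.arctan2(8,235); return np.array([0,-r*np.cos(a),-r*np.sin(a)]) # tool axes y=+x world, z=down
base=g(40,.2351)
tcp=np.array([.4765,.3224,.264])
for i in range(1,13):
    al=40+min(20,i*20/12); t=min(24,i*2.4); r=.2351+min(3,i)*.001
    T=np.radians(t); d=g(al,r)-base+.0187*np.array([0,-np.sin(T),np.cos(T)-1])
    P=tcp+M0@d; M=M0@R.from_euler('x',t,degrees=True).as_matrix(); q,e,a=ik(q,P,M,.05,.01)
    print(round(al,1),d,round(t,1),e.round(1),q.round(2))
E
```

```text
41.7 [ 0.      0.0031 -0.0057] 2.4 0.0 [-0.93  0.41  0.38  1.68 -0.2   1.12 -0.66]
43.3 [ 0.      0.0065 -0.0114] 4.8 0.0 [-0.9   0.43  0.37  1.64 -0.23  1.17 -0.63]
45.0 [ 0.     0.01  -0.017] 7.2 0.0 [-0.87  0.45  0.36  1.6  -0.26  1.23 -0.61]
46.7 [ 0.      0.0143 -0.0217] 9.6 0.0 [-0.84  0.47  0.36  1.56 -0.28  1.29 -0.58]
48.3 [ 0.      0.0188 -0.0264] 12.0 0.0 [-0.81  0.49  0.35  1.52 -0.3   1.34 -0.56]
50.0 [ 0.      0.0234 -0.0309] 14.4 0.0 [-0.78  0.52  0.35  1.47 -0.33  1.4  -0.54]
51.7 [ 0.      0.0282 -0.0353] 16.8 0.0 [-0.75  0.55  0.34  1.43 -0.35  1.45 -0.52]
53.3 [ 0.      0.0331 -0.0396] 19.2 0.0 [-0.73  0.58  0.34  1.38 -0.37  1.51 -0.51]
55.0 [ 0.      0.0381 -0.0437] 21.6 0.0 [-0.7   0.6   0.33  1.34 -0.39  1.56 -0.5 ]
56.7 [ 0.      0.0433 -0.0477] 24 0.0 [-0.67  0.63  0.33  1.29 -0.41  1.62 -0.49]
58.3 [ 0.      0.0492 -0.0512] 24 0.0 [-0.67  0.64  0.33  1.27 -0.41  1.64 -0.49]
60 [ 0.      0.0553 -0.0546] 24 0.0 [-0.66  0.65  0.33  1.25 -0.41  1.65 -0.49]
```

Request:
apply_moves(steps="0.005 0 0.003 -0.006 2.4 0 0; 0.005 0 0.0065 -0.0115 4.8 0 0; 0.005 0 0.01 -0.017 7.2 0 0; 0.005 0 0.0145 -0.0215 9.6 0 0; 0.005 0 0.019 -0.0265 12 0 0; 0.005 0 0.0235 -0.031 14.4 0 0; 0.005 0 0.028 -0.0355 16.8 0 0; 0.005 0 0.033 -0.0395 19.2 0 0")

```text
clock: 19.0
tcp_pos: [0.514, 0.3159, 0.3048]
tool_rot: [-2.201, -1.841, 0.305]
ft_force: [0.7, 5.6, -0.9]
opening: 0.0097
```

```bash
cat > lid2.py <<'E'
from h import *
from station import viewer,readout
import sys
s=readout.sense(); print(s["clock"],s["joint_positions"],s["tcp_pos"],s["opening"],s["ft_force"],abs(s["qvel"]).max())
M=R.from_rotvec(s["tool_rot"]).as_matrix(); print(M)
x=np.array([np.cos(np.radians(-9.8)),np.sin(np.radians(-9.8)),0])
H=np.array([.4203,.3313,.126])+.235*x
v=s["tcp_pos"]-.0187*M[:,2]-H
print("radius",np.hypot(v@x,v[2]),"lid deg",np.degrees(np.arctan2(v[2],-(v@x))-np.arctan2(8,235)))
for n in("scene","wrist","top"):
    p,d=viewer.get_image(n); cv2.imwrite(f"pics/{n}_{sys.argv[1]}.png",p[:,:,::-1]); c=viewer.calibration(n); np.savez(f"{n}_{sys.argv[1]}.npz",p=p,d=d,K=c["K"],E=c["extrinsics"])
E
python3 lid2.py a
```

```text
19.0 [-0.7261  0.5762  0.3443  1.3785 -0.369   1.5069 -0.5072] [0.514  0.3159 0.3048] 0.009705270324289262 [ 0.7473  5.6335 -0.8516] 0.4442748176024174
[[ 0.1769  0.9307 -0.3202]
 [ 0.9842 -0.1663  0.0602]
 [ 0.0028 -0.3258 -0.9454]]
radius 0.23781811985477788 lid deg 53.77343431274285
```

View pics/wrist_a.png

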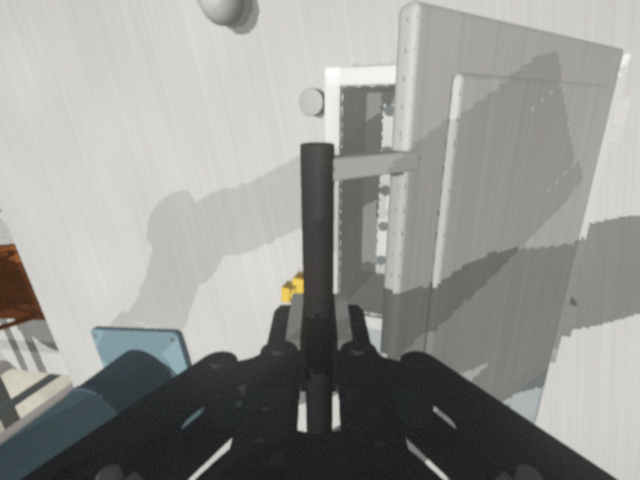

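```bash
python3 - <<'E'
from h import *
def g(al,r=.2381):
    a=np.radians(al)+np.arctan2(8,235); return np.array([0,-r*np.cos(a),-r*np.sin(a)])
Rt=R.from_euler('x',19.2,degrees=True).as_matrix()
for i in range(1,7):
    al=53.3+7*i/6; t=np.radians(5*i/6)
    print(al,Rt.T@(g(al)-g(53.3))+.0187*np.array([0,-np.sin(t),np.cos(t)-1]),np.degrees(t))
E
```

```text
54.46666666666666 [ 0.      0.0026 -0.0039] 0.8333333333333334
55.63333333333333 [ 0.      0.0053 -0.0077] 1.6666666666666667
56.8 [ 0.      0.0081 -0.0115] 2.5
57.96666666666666 [ 0.      0.011  -0.0152] 3.3333333333333335
59.13333333333333 [ 0.      0.0139 -0.0189] 4.166666666666667
60.3 [ 0.      0.0169 -0.0225] 5.0
```

Request:
apply_moves(steps="0.005 0 0.0025 -0.004 0.8 0 0; 0.005 0 0.0055 -0.0075 1.7 0 0; 0.005 0 0.008 -0.0115 2.5 0 0; 0.005 0 0.011 -0.015 3.3 0 0; 0.005 0 0.014 -0.019 4.2 0 0; 0.005 0 0.017 -0.0225 5 0 0; 0.005 0 0.017 -0.0225 5 0 0; 0.005 0 0.017 -0.0225 5 0 0")

```text
clock: 20.15
tcp_pos: [0.536, 0.3121, 0.3199]
tool_rot: [-2.142, -1.793, 0.38]
ft_force: [1.2, 5.8, -0.5]
opening: 0.0098
```

Request:
apply_moves(steps="0.005 0 0 0 0 0 0; 0.005 0 0 0 0 0 0; 0.005 0 0 0 0 0 0; 0.005 0 0 0 0 0 0; 0.005 0 0 0 0 0 0; 0.005 0 0 0 0 0 0; 0.005 0 0 0 0 0 0; 0.005 0 0 0 0 0 0")

```text
clock: 21.15
tcp_pos: [0.536, 0.3121, 0.3198]
tool_rot: [-2.142, -1.793, 0.38]
ft_force: [0.4, 5.7, 0.3]
opening: 0.01
```

```bash
python3 lid2.py b; python3 - <<'E'
from h import *
x=np.array([np.cos(np.radians(-9.8)),np.sin(np.radians(-9.8)),0]);y=np.array([-x[1],x[0],0])
H=np.array([.4203,.3313,.126])+.235*x
for n in("wrist_b","scene_b"):
    p,d,K,E=load(n); C=cloud(d,K,E)-H; a=C@x;b=C@y;z=C[...,2]
    m=(d>0)&(a<-.02)&(a>-.09)&(b>.03)&(b<.11)&(z>.02)&(z<.2)
    q=np.stack([a[m],z[m]],1); ang=np.degrees(np.arctan2(z[m],-a[m])); print(n,m.sum(),np.median(ang) if m.sum() else 0)
    if m.sum()>50:
        vx,vy,_,_=cv2.fitLine(q.astype(np.float32),cv2.DIST_HUBER,0,.01,.01).ravel(); print("line deg",np.degrees(np.arctan2(abs(vy),abs(vx))))
p,d,K,E=load("top_b");C=cloud(d,K,E);o=np.array([.5403,-.256,0]); Rz=R.from_euler('z',.1).as_matrix(); Q=(C-o)@Rz
mm=(d>0)&(abs(Q[...,0])<.19)&(abs(Q[...,1])<.048)&(Q[...,2]>.09)&(Q[...,2]<.11)
n,l,st,ce=cv2.connectedComponentsWithStats(mm.astype(np.uint8))
for i in range(1,n):
    if st[i,4]>40: print(st[i,4],np.median(Q[l==i],0))
E
```

```text
21.15 [-0.6576  0.6544  0.3352  1.2375 -0.4115  1.6533 -0.4833] [0.536  0.3121 0.3198] 0.009991243994856479 [0.3536 5.7434 0.3126] 0.0015641274351174412
[[ 0.1764  0.8989 -0.4011]
 [ 0.9843 -0.1602  0.074 ]
 [ 0.0023 -0.4079 -0.913 ]]
radius 0.2379197721090888 lid deg 60.47850584655502
wrist_b 27487 65.50666620246314
line deg 57.196423
scene_b 932 65.52021930014021
line deg 57.907276
170 [ 0.1503 -0.0067  0.0986]
173 [ 0.0269 -0.0139  0.0989]
187 [-0.109   0.0002  0.0989]
192 [-0.1644  0.0016  0.0993]
```

View pics/scene_b.png

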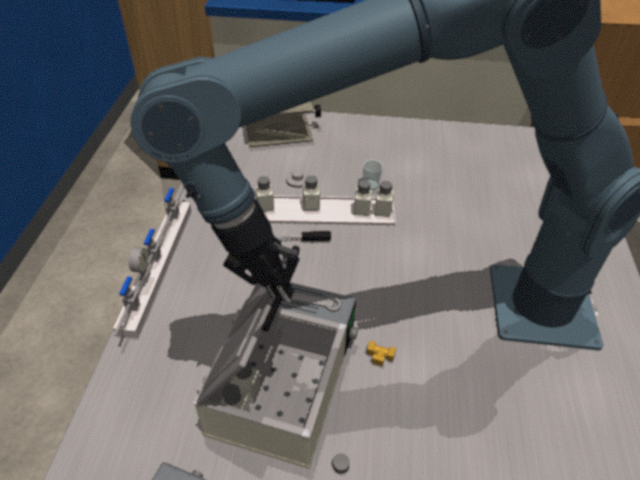

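View pics/top_b.png

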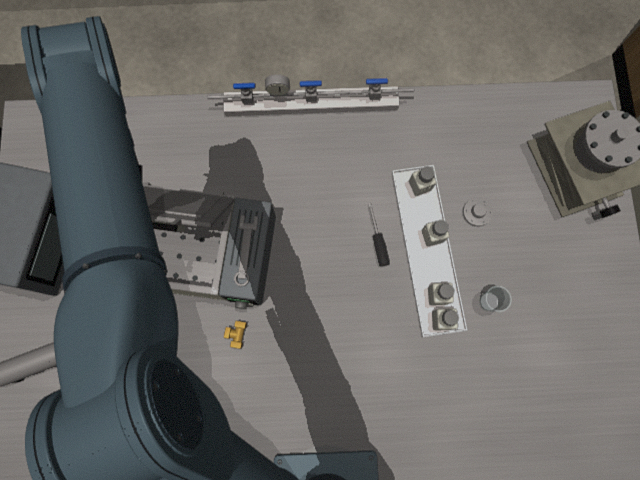

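```bash
python3 - <<'E'
from station import order
print(order.job_done())
E
```

```text
the job is handed in; nothing more can be done
None
```

I stood the fallen bottle upright on the tray, raised the lid to about 60° and handed the job in with the gripper still holding the handle. No verdict was reported. The clock stood at about 21 s of the 61 s allowed.

**Bottle:** I gripped it by its sides, lifted and turned it, and set it on its base edge. When I let go it stood upright.
- It is 27 mm beyond the tray's middle and 14 mm off the centre line.
- Its cap top is at 0.099 m, the same as its neighbours, and its position read the same in three pictures.
- The other three bottles' positions agreed with the first measurement to within a millimetre or so.
- I checked the bystanders by eye only, and they looked unmoved. In the last views the arm partly covered the bath side: the wrench, tee, screwdriver and spare cap were visible in at least one of them.

**Lid:** I gripped the bar at 60 N and followed the hinge arc, tilting the tool with the lid.
- **Angle:** the gripper pose gives 60.5°. Line fits to the lid's surface give 57° and 58°. These differ by about 3°, but all lie within 60 ± 8°.
- **Steadiness:** the arm's joints are still (under 0.002 rad/s) and the fingers are closed on the bar. I did not measure the lid's speed directly.

**Disagreements:**
- The bar's arc came out about 3 mm larger than my hinge estimate. That gave a radial force of about 15 N near 40°, and shifting the path outward removed it.
- About 6 N of sideways force remains along the bar.

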